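# Tape off the mist bay, load it with seedlings and set the timer

### The arm

A 6-joint arm with a two-finger parallel gripper is mounted at the origin on the work surface. World frame = base frame: x ahead of the robot, y to its left, z up, the work surface at z = 0. Lengths are in mm, angles in rad, forces in N, time in s.
With the tool pointing down it reaches from about 400 to 925 mm from the base axis. Payload 12.5 kg.
Tool frame: the origin (TCP) lies at the centre of the arm's flange, where the gripper is bolted on; the fingertips stand 190 mm ahead of it and the grasp point (between the pads) lies env.grip_point_offset ahead of it (env.grip_point_offset is the distance from the TCP to the grasp point, in mm); z points along the fingers, x is the direction in which the jaws open and shut, and the axes are right-handed (so a half turn about z gives the same grasp; the last joint's range is limited). The gripper opens to 95 mm and grips with 3 to 60 N. Pads are 20 mm wide; open, the fingers measure 119 mm over their backs; the gripper's body (75 mm by 180 mm) begins 59 mm behind the grasp point.
Start: joints at [1.014, 0.491, 1.559, -0, 1.092, -0.106], TCP at [272.281, 562.573, 404.761] pointing down, gripper open.
Joint ranges: [-3.1, 3.1], [-0.84, 2.19], [0.05, 2.79], [-1.13, 4.28], [0.06, 2.93], [-2.69, 2.69]. Speed limits (rad/s): [2.22, 2.22, 2.79, 3.14, 3.14, 3.14].

### API

Orientations are given as [roll, pitch, yaw] about the fixed x, y, z axes, in that order (R = Rz(yaw) Ry(pitch) Rx(roll)).
In Python, from cell import state, read_camera, camera_model, job_done, env gives the robot as it stands.
- The arm moves only by the tool arm_command, never from a script. Its argument "steps" is a list of rows, each a list of 6 numbers: the shift along the tool's x, y, z in cm, then the turn, a rotation vector about the tool's x, y, z in degrees. In form: [[dx, dy, dz, rx, ry, rz], ...]. A call has 1 to 12 rows; each row is the pose to reach, as a shift and turn from the pose commanded when the call began, along the tool's axes at that moment; what a row does not reach only later rows make up. A row lasts 1/12 s, in which the tool goes at most 41.7 mm and 7.16 degrees, less where a joint would pass 70% of its speed; a pose out of reach is approached as far as the arm can. A call with a gripper value outside its range is refused whole. "jaw" is the finger opening in cm, from 0 to 9.51, set as the call begins (left out, the last holds). The fingers move at their own pace and stop on an object; the grip force is fixed at half the most. Time passes only in rows, so rows that repeat a pose let the fingers close. It gives the time, the measured TCP pose, the force and the opening at its end, in the units of the state.
- state(): the state, without advancing time (a new reading comes with each control period).
- read_camera(name): name is "scene" or "top" or "wrist"; returns the picture (400x640x3 uint8, red, green, blue); there is no depth.
- camera_model(name): a dict with "K" (3x3 intrinsics, pixels), "xyz" and "rotation" of the camera in the world. Camera axes: x right, y up, looking along -z (the intrinsics and any distortion apply to the point x, -y, -z); pixel columns grow to the right and rows downward; lengths in mm; the calibration is good to about 2 mm. A picture is of the moment at which its call begins: read the wrist's pose just before it. camera_model takes no time and is no camera call; for the wrist camera it gives the pose at the moment of the call.
- job_done(): hands the job in, once; it reports no verdict.
The state is a dict: "t": time; "joints": joint angles; "qvel": joint speeds; "tau": joint torques, N m; "eef_pos": TCP position; "tcp_rot": TCP orientation; "ft_force": force on the tool from outside, world axes, zero at the start; "moment": the same for the moment, N m; "opening": opening from 0.0 (shut) to 1.0 (fully open).
Only numpy, scipy, OpenCV 4.12 (cv2) and the standard library are available. Lean on these libraries where they do the work, as an engineer would, in place of code of your own. Each camera call takes 0.05 s, during which the arm holds its last target. There are 200 camera calls.

### The job

Tape off the mist bay: hook the end of the tape measure over the aluminium angle, draw it out square to the angle to 20 cm on the carrying-tray side, lock it and leave it lying hooked as the mark while you stand every strip of seedlings from the carrying tray upright on the bench in the bay, wholly between the angle and the 20 cm mark and within the length of the angle, at either side of the tape. When all are in, set the dial timer to 15 minutes, pressing it down as you turn so that the timer stays where it stands, and free the tape, let it reel in and stand it upright in the empty carrying tray. Leave the sprayer, the clay pot and the trowel alone.

Things in the scene. Friction and masses are not known exactly. Their poses are not given: they have to be found in the camera images.
- angle: Aluminium angle fixed across the bench, 400 mm long. Origin: mid length, bench level, on the upstand's face towards the bay. x runs along it, y points away from the bay (the bay is on the -y side). Upstand 3 mm thick (y 0 to 3 mm), 11 mm high; 2 mm foot behind it to y = 36 mm. A 215 mm high mist pipe stands at x = 255, y = 90 mm, its top arm reaching to y = -30 mm.
- tape: Tape measure, case 80 mm long (x), 42 thick (y), 70 high, 84 with the lock rocker; 0.5 kg. Origin: centre of its flat base. x points forward, the way the blade comes out of the front face (x = 40 mm). Blade 19 mm wide, underside 13 mm above the base. Standing on the bench its weight holds it against the 1.5 N spring even unlocked; lifted or knocked, an unlocked blade runs back.
- hook (a point): Middle of the hook's inner face (the face that catches the edge) at the blade's end, 8.5 mm above the base level of the case; reeled in, it is 54 mm ahead of the tape's origin, so a 14 mm gap stands between case and hook. The hook is 20 mm wide, 2.5 mm thick, and reaches from the blade down to 4.5 mm above base level; it drops behind the 11 mm upstand with the case on the bench.
- blade (a joint): How far the blade is drawn out, in m: 0 reeled in, at most 0.26. The tape's length, from the hook's inner face to the front face of the case, is this + 0.014: 20 cm reads 0.186. A spring of 1.3 N (reeled in) to 1.5 N (20 cm) pulls it back unless locked.
- lock (a joint): Grey lock rocker on the case's top, 48 mm along it, 20 mm wide, in rad: 0 free (front half stands up), 0.3 to 0.4 locked. Pressing its front pad straight down, 17 mm ahead of the case's centre on its middle plane and 84 mm above its base while free, with 8 to 15 N locks the blade; pressing the rear pad, 17 mm behind the centre, frees it. It stays where it is put.
- carrier: Shallow grey carrying tray, fixed to the right of the bay, 300 mm (x) by 240 mm (y), rim 14 mm high and 3 mm thick, floor 3 mm thick. Origin: centre of its underside. The strips stand in it at the start, in two rows, their long sides about along its x.
- strip1: Strip of three black plug cells, 130 mm long (x), 44 wide (y) at the rim, 40 wide below it, 50 high, with yielding green shoots 25 mm taller; about 0.15 kg. Origin: centre of the underside, z up. Two to four strips are present, an absent one has no pose. They start in the carrying tray.
- strip1_a (a point): Middle of the +x end face of strip1, 25 mm above its underside, 65 mm from its centre.
- strip1_b (a point): Middle of the -x end face of strip1, 25 mm above its underside, 65 mm from its centre.
- strip2: Strip of three black plug cells, 130 mm long (x), 44 wide (y) at the rim, 40 wide below it, 50 high, with yielding green shoots 25 mm taller; about 0.15 kg. Origin: centre of the underside, z up. Two to four strips are present, an absent one has no pose. They start in the carrying tray.
- strip2_a (a point): Middle of the +x end face of strip2, 25 mm above its underside, 65 mm from its centre.
- strip2_b (a point): Middle of the -x end face of strip2, 25 mm above its underside, 65 mm from its centre.
- strip3: Strip of three black plug cells, 130 mm long (x), 44 wide (y) at the rim, 40 wide below it, 50 high, with yielding green shoots 25 mm taller; about 0.15 kg. Origin: centre of the underside, z up. Two to four strips are present, an absent one has no pose. They start in the carrying tray.
- strip3_a (a point): Middle of the +x end face of strip3, 25 mm above its underside, 65 mm from its centre.
- strip3_b (a point): Middle of the -x end face of strip3, 25 mm above its underside, 65 mm from its centre.
- strip4: Strip of three black plug cells, 130 mm long (x), 44 wide (y) at the rim, 40 wide below it, 50 high, with yielding green shoots 25 mm taller; about 0.15 kg. Origin: centre of the underside, z up. Two to four strips are present, an absent one has no pose. They start in the carrying tray.
- strip4_a (a point): Middle of the +x end face of strip4, 25 mm above its underside, 65 mm from its centre.
- strip4_b (a point): Middle of the -x end face of strip4, 25 mm above its underside, 65 mm from its centre.
- timer: Free-standing white round dial timer, 84 mm across, 36 mm high without the knob, 0.19 kg, loose. Origin: centre of its underside. A ring of 12 ticks round the knob, 5 minutes apart, long ones every 15; the zero tick is at the timer's -x, with a black dot on the side wall below it. 5, 10, 15 minutes follow clockwise seen from above.
- timer_zero (a point): The zero tick, at the edge of the timer's top, 40 mm from its axis and 36 mm above the bench.
- dial (a joint): Angle of the knob, rad, clockwise from above: 0 = pointer at the zero tick, 1.571 = 15 minutes, 5.9 the end; stays where left. Bar grip 52 mm long, 14 wide, 42 to 70 mm above the bench, on a 60 mm disc; at 0 it lies along the timer's x, a black line marks its pointer end. Turning takes 0.06 N m: the light timer spins along unless pressed down with some 10 to 20 N.
- clay_pot: Empty terracotta pot, 100 mm across, 82 mm high; a bystander. Origin: centre of its underside.
- sprayer: Hand sprayer, bottle 80 mm across, 178 mm high; a bystander. Origin: centre of its underside.
- trowel: Garden trowel, about 295 mm long, lying flat; a bystander. Origin: on its underside 130 mm from the end of the 27 mm thick wooden handle, which lies to its -x.
Mind the look-alikes: they are no part of the job. Of the things that look like the timer, the middle-sized one is meant.

How it is judged:
By the outcome, as a careful person would: the job done as asked, in the order asked, and still so for the second after the job is handed in, with the robot touching nothing.
Of strip1, strip2, strip3, strip4 only 2 to 4 are there at a start; the rules pass over those that are not, and their reading is None.
At some moment in a run one of strip1, strip2, strip3, strip4 may be knocked a few centimetres aside while the robot is not near it.
Once in a run the grip may slacken for a moment while it holds something.
It also fails if it takes over 210 s, if anything falls off the work surface, if the arm or the gripper's body presses on something with over 40 N, if the wrist force passes 120 N, or if a joint passes its speed limit or range.

## Working session

There is one attempt and no reset: what is moved stays moved. The work goes in short steps, Python scripts to look and compute and a tool call to move; the robot and the scene stay as the last step left them, time stands still between calls to the robot, and variables do not carry over. Pictures are saved under pics/ and viewed, about 12 in all and at most 16, crops included, and the job is handed in when it is done.

Besides the shell and the picture viewer there is one more tool, called after "Emit:" as a command line: name --pt "numbers of a row" for each row, then --argument value for the rest. arm_command: Moves the arm, as the interface text tells. Its arguments: {"type":"object","properties":{"steps":{"type":"array"},"jaw":{"type":"number"}},"required":["steps"]}

```bash
ls; mkdir -p pics; cat > h.py <<'E'
import numpy as np, cv2
from cell import state, read_camera, camera_model, job_done, env
def snap(name,fn):
    m=camera_model(name); im=read_camera(name); cv2.imwrite('pics/'+fn,cv2.cvtColor(im,cv2.COLOR_RGB2BGR)); return im,m
def proj(m,P):
    P=np.atleast_2d(P).astype(float); R=np.array(m['rotation']); c=(P-np.array(m['xyz']))@R
    q=c*[1,-1,-1]; d=m.get('dist',m.get('distortion'))
    return cv2.projectPoints(q,np.zeros(3),np.zeros(3),np.array(m['K'],float),None if d is None else np.array(d,float))[0][:,0]
def ray(m,uv,z):
    uv=np.atleast_2d(uv).astype(float).reshape(-1,1,2); d=m.get('dist',m.get('distortion'))
    n=cv2.undistortPoints(uv,np.array(m['K'],float),None if d is None else np.array(d,float))[:,0]
    v=np.c_[n[:,0],-n[:,1],-np.ones(len(n))]@np.array(m['rotation']).T; o=np.array(m['xyz'])
    return o+v*((z-o[2])/v[:,2])[:,None]
E
python3 - <<'E'
from h import *
print(state(),env.grip_point_offset)
for n in('scene','top','wrist'):
    im,m=snap(n,n+'0.png'); print(n,m)
E
```

```text
pics
{'t': 0.0, 'joints': array([ 1.01437573e+00,  4.91564602e-01,  1.55945083e+00,  3.57356102e-05,
        1.09170188e+00, -1.05607951e-01]), 'qvel': array([ 0.00029283,  0.00078471,  0.00178266,  0.00047658,  0.00046946,
       -0.00175303]), 'tau': array([ 3.42844090e-03, -6.12647295e+01, -2.58183593e+01,  6.94227288e-02,
        4.81722713e-02, -1.47194787e-04]), 'eef_pos': array([272.27524256, 562.53964492, 404.15802138]), 'tcp_rot': array([-3.14144258e+00,  1.11505634e-03,  1.11996727e+00]), 'ft_force': array([ 0.64505515, -0.61127681,  0.26996811]), 'moment': array([-0.02360867, -0.00724268,  0.0033363 ]), 'opening': 1.0019296227690797} 171.3
scene {'K': array([[459.61926205,   0.        , 319.40662231],
       [  0.        , 459.61926205, 209.44785694],
       [  0.        ,   0.        ,   1.        ]]), 'xyz': array([1435.15955375, -436.90715481,  783.54518084]), 'rotation': array([0.95990557, 0.00915665, 1.01286833])}
top {'K': array([[475.39995945,   0.        , 315.82836952],
       [  0.        , 475.39995945, 194.81749505],
       [  0.        ,   0.        ,   1.        ]]), 'xyz': array([ 374.29578029,   97.65741741, 1388.77405919]), 'rotation': array([ 0.14990469, -0.00424355, -1.57684539])}
wrist {'K': array([[280.71386115,   0.        , 320.74708627],
       [  0.        , 280.71386115, 204.64869376],
       [  0.        ,   0.        ,   1.        ]]), 'xyz': array([201.51118223, 598.10700325, 384.36920114]), 'rotation': array([-2.83218729e-01, -1.21979406e-04,  1.12069441e+00])}
```

```bash
sed -i "s/np.array(m\['rotation'\])/RM(m)/" h.py; cat >> h.py <<'E'
from scipy.spatial.transform import Rotation as Ro
def RM(m): return Ro.from_euler('xyz',m['rotation']).as_matrix()
E
python3 -c "
import cv2
a=cv2.imread('pics/top0.png');cv2.imwrite('pics/t1.png',cv2.resize(a,(800,500),interpolation=cv2.INTER_CUBIC))"
```

```text
(no output)
```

View pics/t1.png

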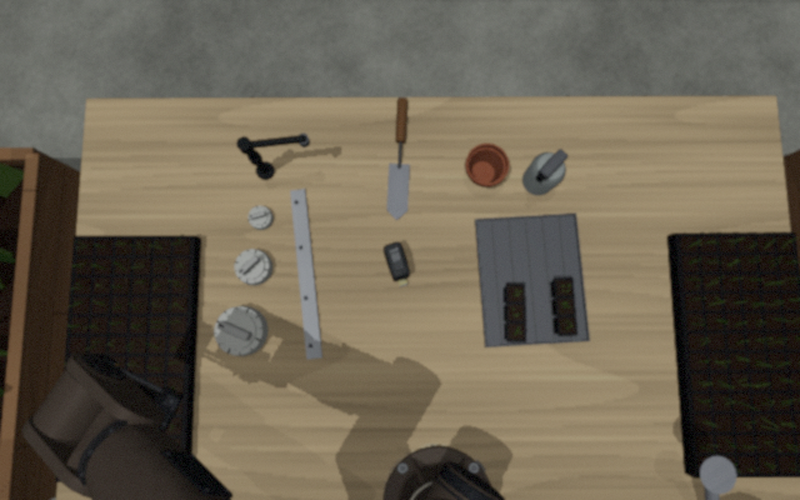

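View pics/scene0.png

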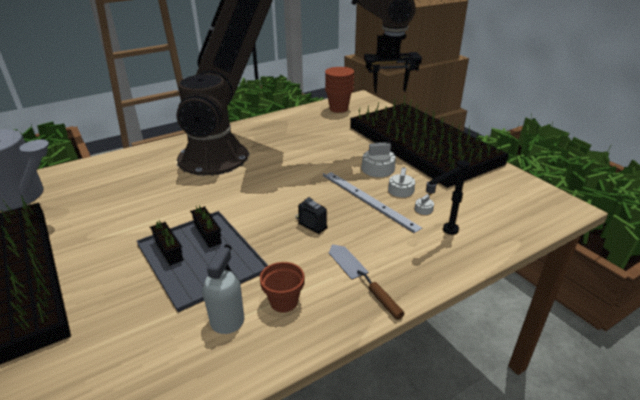

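```bash
python3 - <<'E'
from h import *
m=camera_model('top')
def p(n,u,v,z): print(n,ray(m,np.array([u,v])/1.25,z)[0].round(0))
for n,u,v,z in [('ang tl',291,190,11),('ang tr',304,189,11),('ang br',322,357,11),('ang bl',308,359,11),('timer',253,265,40),('small',260,217,30),('big',240,330,45),
('tape c',397,260,70),('tape TL',384,244,70),('tape TR',403,242,70),('tape BR',409,275,70),('tape BL',391,279,70),('hook',404,284,12),
('s1 tl',504,283,60),('s1 br',525,341,55),('s2 tl',553,278,55),('s2 br',577,335,55),('c TL',475,220,14),('c TR',575,214,14),('c BR',589,341,14),('c BL',485,347,14),('trowel tip',398,218,0),('trowel topL',387,168,0),('pot',487,165,82),('spr',540,178,60),('pipe base',244,145,0),('pipe arm end',303,140,200),('pipe elbow',264,171,200)]: p(n,u,v,z)
E
```

```text
ang tl [712. 336.  11.]
ang tr [715. 305.  11.]
ang br [322. 258.  11.]
ang bl [318. 290.  11.]
timer [530. 414.  40.]
small [644. 404.  30.]
big [384. 438.  45.]
tape c [536.  86.  70.]
tape TL [572. 115.  70.]
tape TR [577.  72.  70.]
tape BR [502.  60.  70.]
tape BL [494. 100.  70.]
hook [487.  70.  12.]
s1 tl [ 484. -153.   60.]
s1 br [ 356. -197.   55.]
s2 tl [ 495. -265.   55.]
s2 br [ 368. -313.   55.]
c TL [637. -99.  14.]
c TR [ 650. -335.   14.]
c BR [ 354. -352.   14.]
c BL [ 342. -114.   14.]
trowel tip [645.  82.   0.]
trowel topL [768. 108.   0.]
pot [ 751. -120.   82.]
spr [ 726. -244.   60.]
pipe base [827. 454.   0.]
pipe arm end [772. 281. 200.]
pipe elbow [706. 360. 200.]
```

```bash
cat >> h.py <<'E'
def go(x,y,z,yaw,off=0):
    """print row from the present pose to a tool-down pose; z is the TCP height, or with off=1 the grasp point's"""
    s=state(); R=Ro.from_euler('xyz',s['tcp_rot']); T=Ro.from_euler('xyz',[np.pi,0,yaw])
    d=R.inv().apply(np.array([x,y,z+off*171.3])-s['eef_pos'])/10; r=(R.inv()*T).as_rotvec(degrees=True)
    print('row',np.r_[d.round(2),r.round(1)].tolist(),'n>=',max(np.linalg.norm(d)/4.17,np.linalg.norm(r)/7.16).round(1),'pos',s['eef_pos'].round(1),'yaw',s['tcp_rot'][2].round(3),'t',round(s['t'],1))
E
python3 - <<'E'
from h import *
go(530,90,400,1.745)
E
```

```text
row [-31.3, 43.79, 0.45, -0.0, 0.0, -35.8] n>= 12.9 pos [272.3 562.6 404.3] yaw 1.12 t 0.1
```

Emit:
arm_command --pt "-15 21 0 0 0 -18" --pt "-31.3 43.8 0.5 0 0 -36" --pt "-31.3 43.8 0.5 0 0 -36" --pt "-31.3 43.8 0.5 0 0 -36" --pt "-31.3 43.8 0.5 0 0 -36" --pt "-31.3 43.8 0.5 0 0 -36" --pt "-31.3 43.8 0.5 0 0 -36" --pt "-31.3 43.8 0.5 0 0 -36" --pt "-31.3 43.8 0.5 0 0 -36" --pt "-31.3 43.8 0.5 0 0 -36" --pt "-31.3 43.8 0.5 0 0 -36" --pt "-31.3 43.8 0.5 0 0 -36"

```text
t: 1.15
eef_pos: [507.3, 131.0, 400.2]
tcp_rot: [3.142, -0.0, 1.748]
ft_force: [1.0, 0.9, -0.4]
opening: 1.0
```

Emit:
arm_command --pt "0 0 0 0 0 0" --pt "0 0 0 0 0 0" --pt "0 0 0 0 0 0"

```text
t: 1.4
eef_pos: [506.6, 133.1, 400.0]
tcp_rot: [-3.141, -0.0, 1.747]
ft_force: [0.4, 0.3, -0.3]
opening: 1.006
```

```bash
python3 - <<'E'
from h import *
go(530,90,400,1.745)
im,m=snap('wrist','w1.png'); print(m['xyz'],m['rotation'])
E
```

```text
row [-4.65, 1.55, -0.0, -0.0, -0.0, 0.1] n>= 1.2 pos [506.6 133.1 400. ] yaw 1.747 t 1.4
[429.15722064 120.58293227 380.20279065] [-2.83129907e-01 -5.35588098e-04  1.74820170e+00]
```

View pics/w1.png

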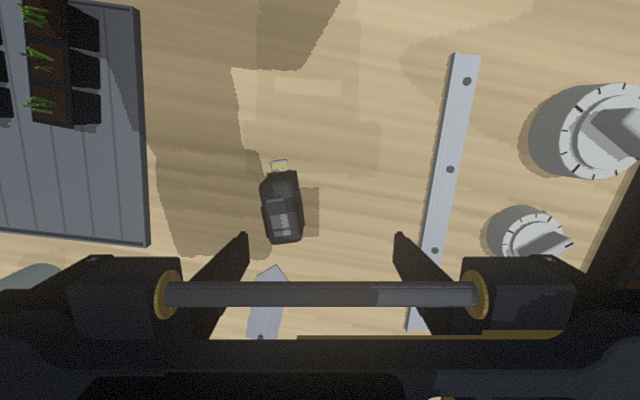

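```bash
python3 - <<'E'
import cv2,numpy as np
a=cv2.imread('pics/w1.png')
c=cv2.resize(a[150:255,235:330],None,fx=4,fy=4,interpolation=cv2.INTER_CUBIC)
d=cv2.resize(a[190:265,470:580],None,fx=4,fy=4,interpolation=cv2.INTER_CUBIC)
o=np.zeros((420,800,3),np.uint8);o[:420,:380]=c;o[:300,380:800]=d[:,:420]
cv2.imwrite('pics/w1c.png',o)
E
```

```text
(no output)
```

View pics/w1c.png

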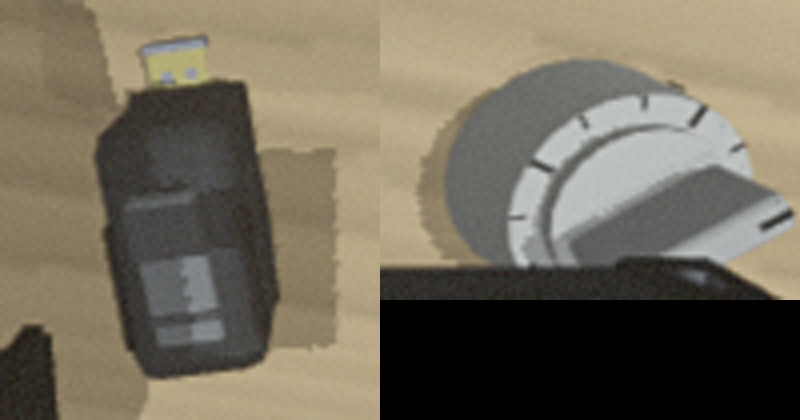

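```bash
python3 - <<'E'
from h import *
m=dict(K=camera_model('wrist')['K'],xyz=np.array([429.157,120.583,380.203]),rotation=[-.28313,-.000536,1.7482])
def q(u,v,z,ox=235,oy=150): return ray(m,[[ox+u/4,oy+v/4]],z)[0]
hk=(q(141,44,13)+q(206,39,13))/2; f=q(161,197,84); r=q(188,343,77)
print('hook outer',hk,'rockF',f,'rockR',r, 'len',np.linalg.norm((f-r)[:2]))
for a,b in((f,r),(hk,r),(hk,f)):print(np.degrees(np.arctan2(*(a-b)[[1,0]])))
# timer ticks, top z=36; in right crop origin col 470 row 190, offset 380
t=np.array([q(u-380,v,36,470,190)[:2] for u,v in[(517,217),(541,165),(585,120),(645,102),(700,116),(738,148)]])
A=np.c_[2*t,np.ones(len(t))]; s=np.linalg.lstsq(A,(t**2).sum(1),rcond=None)[0]; print('timer',s[:2],'r',np.sqrt(s[2]+s[:2]@s[:2]))
print(np.degrees(np.arctan2(t[:,1]-s[1],t[:,0]-s[0])))
# angle edges
for u,v,z in[(455,53,11),(480,56,11),(408,330,2),(425,330,11),(429,258,11)]: print(ray(m,[[u,v]],z)[0].round(1))
# strips corner & carrier
for u,v,z in[(149,247,14),(132,3,14)]: print('car',ray(m,[[u,v]],z)[0].round(1))
E
```

```text
hook outer [484.90068955  74.70235479  13.        ] rockF [516.67402022  85.92689108  84.        ] rockR [560.95655463  98.62528186  77.        ] len 46.06725498893625
-163.99930851982498
-162.53933665888465
-160.5432588835571
timer [529.02156514 424.74379678] r 36.951505983616066
[ -74.98138303 -105.09742408 -135.38568746 -165.0273448   164.25585321
  134.96614715]
[322.8 263.2  11. ]
[320.6 293.4  11. ]
[719.9 315.9   2. ]
[708.3 337.6  11. ]
[586.5 308.5  11. ]
car [638.7 -89.5  14. ]
car [ 339.2 -110.8   14. ]
```

```bash
python3 - <<'E'
from h import *
go(537,89,300,1.85); go(537,89,46,1.85,1)
E
```

```text
row [-4.95, 2.23, 10.01, -0.0, -0.0, -5.8] n>= 2.7 pos [506.3 133.7 400.1] yaw 1.749 t 1.4
row [-4.95, 2.24, 18.28, -0.0, -0.0, -5.8] n>= 4.6 pos [506.3 133.7 400.1] yaw 1.749 t 1.4
```

Emit:
arm_command --pt "-2.5 1.1 2 0 0 -3" --pt "-5 2.2 4 0 0 -6" --pt "-5 2.2 8 0 0 -6" --pt "-5 2.2 11 0 0 -6" --pt "-5 2.2 14 0 0 -6" --pt "-5 2.2 16.5 0 0 -6" --pt "-5 2.2 18.2 0 0 -6" --pt "-5 2.2 18.2 0 0 -6" --pt "-5 2.2 18.2 0 0 -6"

```text
t: 2.2
eef_pos: [537.0, 88.9, 218.0]
tcp_rot: [-3.14, -0.0, 1.855]
ft_force: [-0.3, -0.5, 0.2]
opening: 0.997
```

```bash
python3 - <<'E'
from h import *
go(537,89,46,1.85,1)
im,m=snap('wrist','w2.png'); print(list(m['xyz']),m['rotation'])
t,mt=snap('top','t2.png')
c=cv2.cvtColor(im,4)[100:400,150:550]; d=cv2.resize(cv2.cvtColor(t,4)[150:250,200:400],None,fx=3,fy=3,interpolation=cv2.INTER_CUBIC)
o=np.zeros((600,800,3),np.uint8); o[:300,:400]=c; o[300:,:600]=d; cv2.imwrite('pics/w2c.png',o)
E
```

```text
row [0.01, 0.0, 0.07, -0.1, -0.0, 0.3] n>= 0.0 pos [537.   88.9 218. ] yaw 1.855 t 2.2
[np.float64(461.482932624961), np.float64(68.2223228843005), np.float64(198.2975361754722)] [-2.82346657e-01 -5.35210687e-04  1.85563507e+00]
```

View pics/w2c.png

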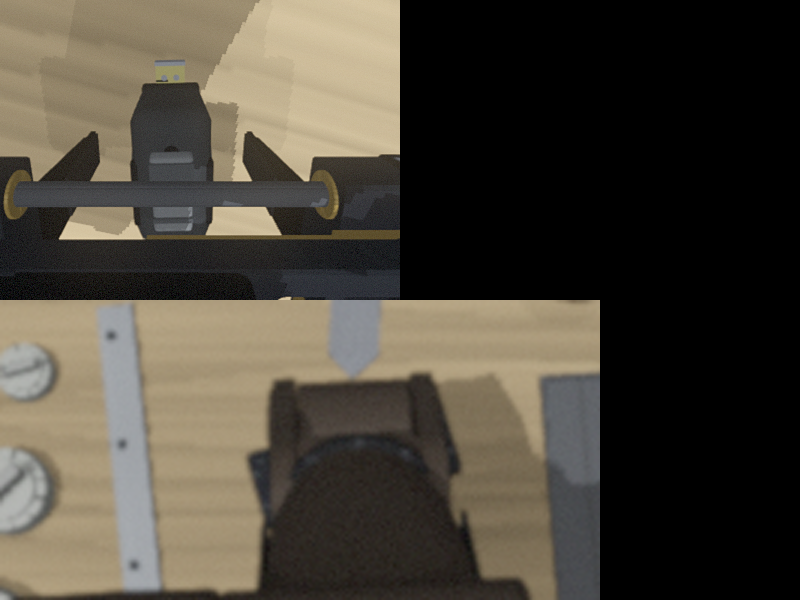

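```bash
python3 - <<'E'
from h import *
m=dict(K=camera_model('wrist')['K'],xyz=np.array([461.483,68.222,198.298]),rotation=[-.282347,-.000535,1.855636])
T=Ro.from_euler('xyz',state()['tcp_rot'])
for u,v,z in[(305,161,13),(335,160,13),(321,252,84),(322,254,84),(293,184,70),(348,184,70),(322,330,78)]:
    p=ray(m,[[u,v]],z)[0]; print(p.round(1), 'tool',T.inv().apply(p-state()['eef_pos']).round(1))
E
```

```text
[487.3  65.1  13. ] tool [ -8.4 -55.  206.4]
[481.1  83.8  13. ] tool [ 11.3 -55.7 206.4]
[514.3  83.9  84. ] tool [  2.  -23.6 135.4]
[515.2  84.6  84. ] tool [  2.5 -22.6 135.4]
[491.2  63.5  70. ] tool [-11.1 -51.5 149.4]
[484.   88.1  70. ] tool [ 14.6 -51.6 149.4]
[559.   97.5  78. ] tool [  2.6  23.1 141.5]
```

Emit:
arm_command --pt "0 0 0 0 0 0" --pt "0 0 0 0 0 0" --pt "0 0 0 0 0 0" --pt "0 0 0 0 0 0" --pt "0 0 0 0 0 0" --pt "0 0 0 0 0 0" --jaw 2

```text
t: 2.8
eef_pos: [537.2, 87.7, 218.4]
tcp_rot: [3.141, -0.0, 1.853]
ft_force: [-0.5, -0.4, 0.3]
opening: 0.636
```

```bash
python3 - <<'E'
from h import *
s=state(); print(s['opening']*95,s['ft_force'])
# angle from top pic, precise fit of bay-side edge
a=cv2.imread('pics/t2.png'); m=camera_model('top')
for v in (155,170,185,200,215,230,240):
    r=a[v,225:265].astype(int).sum(1); d=np.diff(r); print(v,225+np.argmax(d)+1, 225+np.argmin(d)+1)
    print(ray(m,[[225+np.argmin(abs(0)+0*d)+0,v]],11)[0].round(0)) if 0 else None
    print(a[v,228:262].tolist()[::3])
E
```

```text
60.45160041671066 [-0.49144745 -0.44413816  0.27181944]
155 246 244
[[131, 163, 181], [138, 163, 179], [167, 163, 160], [166, 162, 157], [167, 162, 159], [156, 152, 150], [129, 161, 177], [131, 163, 180], [132, 165, 181], [132, 164, 181], [131, 164, 180], [131, 163, 180]]
170 247 245
[[122, 154, 171], [124, 156, 172], [160, 163, 166], [167, 164, 160], [167, 165, 161], [168, 164, 160], [116, 128, 136], [124, 155, 171], [123, 154, 170], [120, 152, 169], [122, 153, 169], [122, 153, 169]]
185 249 247
[[117, 148, 164], [119, 150, 166], [125, 148, 163], [169, 165, 161], [168, 164, 160], [168, 164, 161], [160, 157, 154], [112, 140, 156], [120, 149, 166], [117, 148, 164], [120, 150, 165], [118, 147, 165]]
200 237 248
[[119, 147, 164], [116, 147, 164], [116, 147, 163], [159, 161, 163], [155, 152, 147], [167, 163, 160], [168, 164, 160], [113, 124, 132], [114, 144, 161], [114, 144, 160], [118, 147, 163], [115, 146, 162]]
215 252 250
[[122, 154, 170], [125, 155, 172], [123, 153, 171], [133, 156, 170], [172, 168, 165], [172, 167, 163], [171, 167, 163], [163, 160, 155], [115, 145, 160], [120, 151, 168], [119, 150, 167], [122, 151, 169]]
230 240 252
[[112, 143, 159], [116, 146, 163], [120, 150, 166], [120, 151, 165], [163, 165, 165], [174, 170, 166], [172, 168, 164], [171, 166, 163], [119, 129, 136], [118, 147, 163], [118, 148, 165], [120, 150, 165]]
240 255 253
[[123, 154, 170], [121, 152, 168], [122, 152, 168], [119, 151, 167], [140, 153, 162], [161, 156, 153], [164, 159, 155], [171, 168, 164], [147, 144, 143], [117, 147, 162], [119, 149, 165], [117, 146, 164]]
```

Emit:
arm_command --pt "0 0 0 0 0 0" --pt "0 0 0 0 0 0" --pt "0 0 0 0 0 0" --pt "0 0 0 0 0 0" --pt "0 0 0 0 0 0" --pt "0 0 0 0 0 0"

```text
t: 3.3
eef_pos: [537.2, 87.8, 218.2]
tcp_rot: [3.141, -0.0, 1.853]
ft_force: [-1.0, 1.7, 0.7]
opening: 0.441
```

```bash
python3 - <<'E'
from h import *
s=state(); print(s['opening']*95,s['ft_force'])
a=cv2.imread('pics/top0.png').astype(float); m=camera_model('top'); P=[];Q=[]
for v in range(156,284,4):
    r=a[v,226:268]; f=r[:,0]-r[:,2]; w=np.where(f>-20)[0]
    if len(w)<5: continue
    i=w[-1]; u=226+i+(f[i]+20)/(f[i]-f[i+1]); j=w[0]; l=226+j-(f[j]+20)/(f[j]-f[j-1])
    P.append(ray(m,[[u,v]],11)[0]); Q.append(ray(m,[[l,v]],2)[0])
P=np.array(P);Q=np.array(Q); 
for X in(P,Q):
    k=np.polyfit(X[:,0],X[:,1],1); e=X[:,1]-np.polyval(k,X[:,0]); g=abs(e)<3; k=np.polyfit(X[g,0],X[g,1],1); print(k,np.degrees(np.arctan(k[0])),e.std(),np.polyval(k,518))
E
```

```text
41.87258420497886 [-0.9953682   1.69346348  0.65210071]
[1.17429134e-01 2.19038223e+02] 6.697520762928945 0.29249576942770905 279.8665144836151
[1.14002664e-01 2.60253287e+02] 6.503792717705046 0.28669812530060773 319.30666673610426
```

```bash
python3 - <<'E'
from h import *
go(523.2,236.7,248,.115)
E
```

```text
row [14.69, 2.8, -2.97, -0.0, -0.0, 99.6] n>= 13.9 pos [537.2  87.8 218.2] yaw 1.853 t 3.3
```

Emit:
arm_command --pt "0 0 -1.5 0 0 0" --pt "0 0 -3 0 0 7" --pt "1 0.5 -3 0 0 14" --pt "3 1 -3 0 0 21" --pt "5 1.5 -3 0 0 28" --pt "7 2 -3 0 0 35" --pt "9 2.8 -3 0 0 42" --pt "11 2.8 -3 0 0 49" --pt "11 2.8 -3 0 0 56" --pt "11 2.8 -3 0 0 63" --pt "11 2.8 -3 0 0 70" --pt "11 2.8 -3 0 0 77"

```text
t: 4.3
eef_pos: [533.2, 201.2, 247.6]
tcp_rot: [-3.141, 0.001, 0.504]
ft_force: [0.3, -0.4, -4.2]
opening: 0.44
```

```bash
python3 - <<'E'
from h import *
go(523.2,236.7,248,.115); print(state()['opening']*95)
E
```

```text
row [0.83, -3.59, -0.04, 0.0, 0.1, 22.3] n>= 3.1 pos [533.2 201.2 247.6] yaw 0.504 t 4.3
41.79007095928213
```

Emit:
arm_command --pt "0.2 -1 0 0 0 7" --pt "0.5 -2 0 0 0 14" --pt "0.8 -3 0 0 0 21" --pt "0.8 -3.6 0 0 0 22.3" --pt "0.8 -3.6 0 0 0 22.3" --pt "0.8 -3.6 0 0 0 22.3"

```text
t: 4.8
eef_pos: [522.7, 236.5, 247.8]
tcp_rot: [3.141, 0.001, 0.122]
ft_force: [1.0, 0.9, -5.8]
opening: 0.44
```

```bash
python3 - <<'E'
from h import *
go(523.2,236.7,248,.115)
im,m=snap('wrist','w3.png'); print(list(m['xyz']),m['rotation'],im.shape)
c=cv2.resize(cv2.cvtColor(im,4)[80:280,220:440],None,fx=3,fy=3,interpolation=cv2.INTER_CUBIC); cv2.imwrite('pics/w3c.png',c)
E
```

```text
row [0.05, -0.02, -0.02, 0.0, 0.1, 0.4] n>= 0.1 pos [522.7 236.5 247.8] yaw 0.122 t 4.8
[np.float64(513.188727054048), np.float64(315.83904694067587), np.float64(227.8948568642322)] [-0.28218807 -0.00054586  0.12274999] (400, 640, 3)
```

View pics/w3c.png

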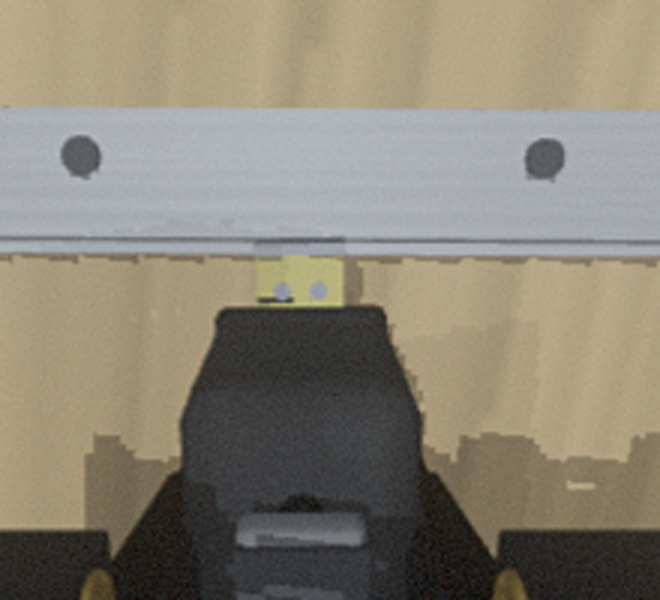

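```bash
python3 - <<'E'
from h import *
m=dict(K=camera_model('wrist')['K'],xyz=np.array([513.1887,315.839,227.895]),rotation=[-.282188,-.000546,.12275])
T=Ro.from_euler('xyz',state()['tcp_rot'])
for n,u,v,z in[('upfront',300,256,11),('upback',300,239,11),('footback',300,107,2),('hook out',300,242,42),('hook out top',300,242,43.5),('hole1',81,156,2),('hole2',545,158,2)]:
    p=ray(m,[[220+u/3,80+v/3]],z)[0]; print(n,p.round(1), 'tool',T.inv().apply(p-state()['eef_pos']).round(1))
E
```

```text
upfront [516.6 284.8  11. ] tool [-2.000e-01 -4.900e+01  2.369e+02]
upback [516.  289.1  11. ] tool [-2.000e-01 -5.340e+01  2.369e+02]
footback [512.1 321.3   2. ] tool [ -0.3 -85.8 245.9]
hook out [515.7 292.3  42. ] tool [-2.000e-01 -5.650e+01  2.059e+02]
hook out top [515.7 292.5  43.5] tool [-2.000e-01 -5.670e+01  2.044e+02]
hole1 [457.1 302.3   2. ] tool [-57.1 -73.6 245.9]
hole2 [576.8 316.6   2. ] tool [ 63.4 -73.3 245.8]
```

Emit:
arm_command --pt "0 -0.4 0 0 0 0.4" --pt "0 -0.4 0 0 0 0.4" --pt "0 -0.4 1 0 0 0.4" --pt "0 -0.4 2 0 0 0.4" --pt "0 -0.4 2.6 0 0 0.4" --pt "0 -0.4 2.95 0 0 0.4" --pt "0 -0.4 2.95 0 0 0.4" --pt "0 -0.4 2.95 0 0 0.4"

```text
t: 5.52
eef_pos: [522.5, 240.4, 218.3]
tcp_rot: [3.142, 0.0, 0.113]
ft_force: [0.6, -0.2, -4.7]
opening: 0.44
```

```bash
python3 - <<'E'
from h import *
s=state();print(s['eef_pos'],s['tcp_rot'],s['ft_force'],s['opening']*95)
E
```

```text
[522.45032716 240.40500069 218.27853117] [3.14156533e+00 4.92025769e-04 1.12894746e-01] [ 0.61910481 -0.19837255 -4.71382598] 41.78307318139006
```

Emit:
arm_command --pt "0 0.4 0 0 0 0" --pt "0 1 0 0 0 0" --pt "0 2.5 0 0 0 0" --pt "0 4.5 0 0 0 0" --pt "0 7 0 0 0 0" --pt "0 9.5 0 0 0 0" --pt "0 12 0 0 0 0" --pt "0 14.5 0 0 0 0" --pt "0 17 0 0 0 0" --pt "0 18.5 0 0 0 0" --pt "0 19.2 0 0 0 0" --pt "0 19.2 0 0 0 0"

```text
t: 6.52
eef_pos: [544.2, 48.3, 218.7]
tcp_rot: [-3.142, 0.0, 0.111]
ft_force: [-0.5, 1.2, -5.4]
opening: 0.44
```

```bash
python3 - <<'E'
from h import *
s=state();print(s['eef_pos'],s['tcp_rot'],s['ft_force'],s['opening']*95)
im,m=snap('wrist','w4.png'); print(list(m['xyz']),m['rotation'])
c=cv2.resize(cv2.cvtColor(im,4)[0:200,240:400],None,fx=3,fy=3,interpolation=cv2.INTER_CUBIC); cv2.imwrite('pics/w4c.png',c)
E
```

```text
[544.18572001  48.26532998 218.67416535] [-3.14152701e+00  5.46986352e-07  1.10902938e-01] [-0.49169481  1.19115293 -5.35757164] 41.81769220109172
[np.float64(535.5244919730654), np.float64(127.73129881092726), np.float64(198.83144673583323)] [-0.2818157  -0.00155824  0.11158223]
```

View pics/w4c.png

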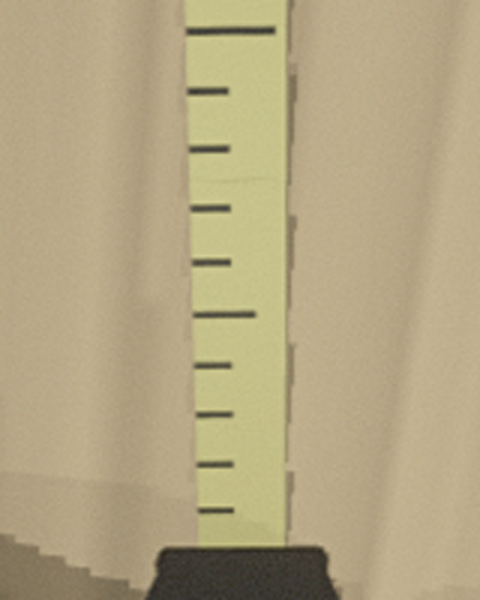

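```bash
python3 - <<'E'
from h import *
m=dict(K=camera_model('wrist')['K'],xyz=np.array([535.5245,127.7313,198.83]),rotation=[-.281816,-.001558,.111582])
s=state();T=Ro.from_euler('xyz',s['tcp_rot'])
L=[(10,30),(11,91),(12,149),(13,208),(14,262),(15,315),(16,366),(17,414),(18,464),(19,511)]
Y=[T.inv().apply(ray(m,[[240+70,r/3]],13.5)[0]-s['eef_pos'])[1] for k,r in L]
print(np.round(Y,1)); k=np.polyfit([a for a,_ in L],Y,1); print(k,'20 at',np.polyval(k,20),'tool y; front face nominal -40..-39')
t,mt=snap('top','t4.png')
E
```

```text
[-141.2 -130.9 -120.8 -110.2 -100.1  -89.9  -79.7  -69.8  -59.2  -48.9]
[  10.23643165 -243.51849126] 20 at -38.789858289062266 tool y; front face nominal -40..-39
```

Emit:
arm_command --pt "0 0 0.05 0 0 0" --pt "0 0 0.05 0 0 0"

```text
t: 6.78
eef_pos: [544.0, 50.6, 218.2]
tcp_rot: [-3.141, -0.0, 0.114]
ft_force: [1.2, 2.5, -3.4]
opening: 0.444
```

Emit:
arm_command --pt "0 0 0 0 0 0" --pt "0 0 0 0 0 0" --pt "0 0 0 0 0 0" --pt "0 0 0 0 0 0" --pt "0 0 0 0 0 0" --pt "0 0 0 0 0 0" --pt "0 0 -2 0 0 0" --pt "0 0 -5 0 0 0" --pt "0 0 -8 0 0 0" --pt "0 -0.8 -8 0 0 0" --pt "0 -1.7 -8 0 0 0" --pt "0 -1.7 -8 0 0 0" --jaw 7

```text
t: 7.78
eef_pos: [541.7, 67.8, 297.8]
tcp_rot: [-3.141, 0.0, 0.114]
ft_force: [-0.5, -0.0, -0.3]
opening: 0.736
```

Emit:
arm_command --pt "0 0 0 0 0 0" --pt "0 0 0 0 0 0" --pt "0 0 0 0 0 0" --pt "0 0 0 0 0 0" --pt "0 0 0 0 0 0" --pt "0 0 0 0 0 0" --pt "0 0 0 0 0 0" --pt "0 0 0 0 0 0" --pt "0 0 0 0 0 0" --pt "0 0 0 0 0 0" --pt "0 0 0 0 0 0" --pt "0 0 0 0 0 0" --jaw 0

```text
t: 8.78
eef_pos: [542.2, 66.6, 298.2]
tcp_rot: [-3.142, -0.0, 0.113]
ft_force: [-0.8, 0.2, 1.5]
opening: 0.009
```

```bash
python3 - <<'E'
from h import *
s=state();print(s['eef_pos'],s['tcp_rot'],s['ft_force'],s['opening']*95)
im,m=snap('wrist','w5.png'); print(list(m['xyz']),m['rotation'])
c=cv2.resize(cv2.cvtColor(im,4)[100:300,220:420],None,fx=3,fy=3,interpolation=cv2.INTER_CUBIC); cv2.imwrite('pics/w5c.png',c)
E
```

```text
[542.15565437  66.59177678 298.2489549 ] [-3.14150377e+00 -8.90340054e-05  1.12952361e-01] [-0.81322942  0.23095267  1.48933183] 0.8202493058624047
[np.float64(533.3486838789573), np.float64(146.0459788510908), np.float64(278.3972004039832)] [-0.28180508 -0.00163794  0.11364983]
```

View pics/w5c.png

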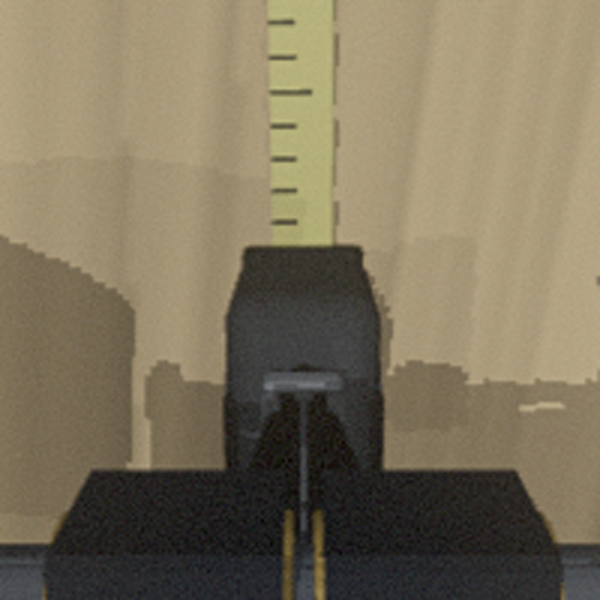

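Emit:
arm_command --pt "0 0 1 0 0 0" --pt "0 0 2 0 0 0" --pt "0 0 2.3 0 0 0" --pt "0 0 2.5 0 0 0" --pt "0 0 2.6 0 0 0" --pt "0 0 2.6 0 0 0"

```text
t: 9.33
eef_pos: [542.1, 66.9, 271.7]
tcp_rot: [-3.141, 0.001, 0.113]
ft_force: [0.5, 1.7, 1.4]
opening: 0.005
```

Emit:
arm_command --pt "0 0 0.1 0 0 0" --pt "0 0 0.2 0 0 0" --pt "0 0 0.2 0 0 0"

```text
t: 9.58
eef_pos: [542.1, 67.0, 270.4]
tcp_rot: [-3.141, -0.0, 0.113]
ft_force: [-2.7, 5.2, 9.3]
opening: 0.002
```

Emit:
arm_command --pt "0 0 0.1 0 0 0" --pt "0 0 0.1 0 0 0" --pt "0 0 0.1 0 0 0"

```text
t: 9.83
eef_pos: [542.1, 67.1, 269.8]
tcp_rot: [-3.141, -0.001, 0.113]
ft_force: [-4.0, 7.9, 14.0]
opening: 0.004
```

Emit:
arm_command --pt "0 0 0.15 0 0 0" --pt "0 0 0.15 0 0 0" --pt "0 0 0.15 0 0 0"

```text
t: 10.08
eef_pos: [542.0, 67.4, 268.8]
tcp_rot: [-3.14, -0.001, 0.113]
ft_force: [-4.9, 10.5, 19.1]
opening: 0.005
```

Emit:
arm_command --pt "0 0 -1 0 0 0" --pt "0 0 -4 0 0 0" --pt "0 3 -6 0 0 0" --pt "0 6.5 -6 0 0 0" --pt "0 6.5 -6 0 0 0" --pt "0 6.5 -6 0 0 0" --jaw 9.5

```text
t: 10.58
eef_pos: [549.5, 0.5, 327.6]
tcp_rot: [3.141, 0.0, 0.11]
ft_force: [-0.1, 0.3, 0.1]
opening: 0.368
```

```bash
python3 - <<'E'
from h import *
s=state();print(s['eef_pos'],s['tcp_rot'],s['ft_force'],s['opening']*95)
im,m=snap('wrist','w6.png'); print(list(m['xyz']),m['rotation'])
c=cv2.resize(cv2.cvtColor(im,4)[0:200,220:420],None,fx=3,fy=3,interpolation=cv2.INTER_CUBIC); cv2.imwrite('pics/w6c.png',c)
E
```

```text
[5.49516150e+02 5.37027818e-01 3.27638431e+02] [3.14148951e+00 2.11040917e-05 1.10405720e-01] [-0.11512689  0.2929425   0.06784212] 34.94948860142714
[np.float64(540.9011603236731), np.float64(80.03239234243102), np.float64(307.78046186562773)] [-0.28199002 -0.00154974  0.11111475]
```

View pics/w6c.png

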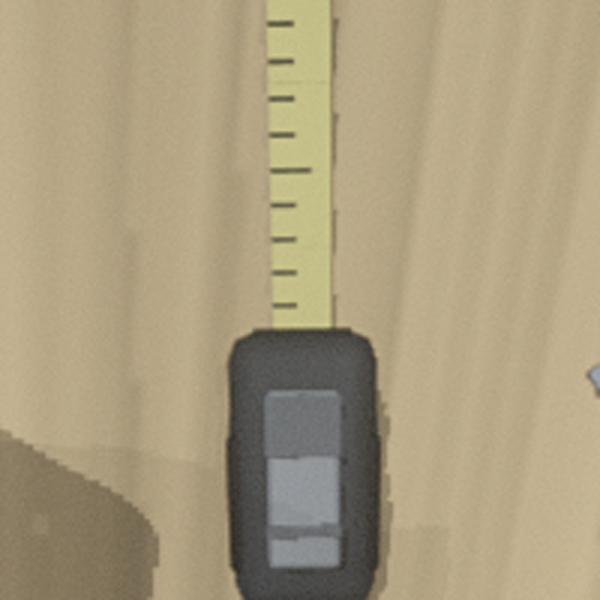

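```bash
python3 - <<'E'
from h import *
from numpy.linalg import norm
m6=dict(K=camera_model('wrist')['K'],xyz=np.array([540.9012,80.0324,307.780]),rotation=[-.28199,-.00155,.111115])
m1=dict(K=m6['K'],xyz=np.array([429.157,120.583,380.203]),rotation=[-.28313,-.000536,1.7482])
for n,m,f,r in[('now',m6,(220+302/3,130),(220+304/3,189.3)),('start',m1,(235+161/4,150+197/4),(235+188/4,150+343/4))]:
  for zf,zr in((84,77),(80,80),(77,84)):
    a=ray(m,[f],zf)[0];b=ray(m,[r],zr)[0]; print(n,zf,zr,a.round(1),b.round(1),norm(a-b).round(1), ((a+b)/2).round(1))
m=m6
print([ray(m,[[220+285/3,r/3]],13.5)[0].round(1)[1] for r in (23,62,99,135,170,205,240,272,305,328)], ray(m,[[321,109.3]],13.5)[0].round(1))
E
```

```text
now 84 77 [541.7  75.2  84. ] [547.7  27.1  77. ] 49.0 [544.7  51.1  80.5]
now 80 80 [541.7  75.1  80. ] [547.6  27.7  80. ] 47.7 [544.7  51.4  80. ]
now 77 84 [541.8  75.   77. ] [547.5  28.7  84. ] 47.2 [544.6  51.8  80.5]
start 84 77 [516.7  85.9  84. ] [561.   98.6  77. ] 46.6 [538.8  92.3  80.5]
start 80 80 [517.9  85.5  80. ] [559.7  98.8  80. ] 43.9 [538.8  92.2  80. ]
start 77 84 [518.7  85.1  77. ] [557.9  99.1  84. ] 42.2 [538.3  92.1  80.5]
[np.float64(179.6), np.float64(169.4), np.float64(159.4), np.float64(149.5), np.float64(139.7), np.float64(129.7), np.float64(119.5), np.float64(109.9), np.float64(99.8), np.float64(92.7)] [540.1  93.4  13.5]
```

Emit:
arm_command --pt "0 0 0 0 0 0" --pt "0 0 0 0 0 0" --pt "0 -3 0 0 0 0" --pt "0 -6.7 0 0 0 0" --pt "0 -6.7 0 0 0 0" --pt "0 -6.7 2 0 0 0" --pt "0 -6.7 4 0 0 0" --pt "0 -6.7 4 0 0 0" --pt "0 -6.7 4 0 0 0" --pt "0 -6.7 4 0 0 0" --jaw 0

```text
t: 11.47
eef_pos: [542.1, 68.8, 288.3]
tcp_rot: [-3.142, -0.0, 0.113]
ft_force: [0.2, 0.2, 0.1]
opening: 0.006
```

Emit:
arm_command --pt "0 0 0.8 0 0 0" --pt "0 0 1.4 0 0 0" --pt "0 0 1.4 0 0 0" --pt "0 0 1.4 0 0 0"

```text
t: 11.8
eef_pos: [541.9, 68.5, 273.5]
tcp_rot: [-3.141, 0.0, 0.113]
ft_force: [0.0, 0.6, -0.2]
opening: 0.005
```

Emit:
arm_command --pt "0 0 0.15 0 0 0" --pt "0 0 0.15 0 0 0"

```text
t: 11.97
eef_pos: [542.0, 68.5, 272.2]
tcp_rot: [-3.142, -0.0, 0.113]
ft_force: [-0.8, 0.1, 0.2]
opening: 0.005
```

Emit:
arm_command --pt "0 0 0.1 0 0 0" --pt "0 0 0.1 0 0 0"

```text
t: 12.13
eef_pos: [541.9, 68.6, 271.2]
tcp_rot: [-3.142, -0.0, 0.113]
ft_force: [0.3, 0.4, -0.2]
opening: 0.006
```

Emit:
arm_command --pt "0 0 0.1 0 0 0" --pt "0 0 0.1 0 0 0"

```text
t: 12.3
eef_pos: [541.9, 68.6, 270.2]
tcp_rot: [-3.141, -0.0, 0.113]
ft_force: [0.4, 0.4, -0.4]
opening: 0.006
```

Emit:
arm_command --pt "0 0 0.1 0 0 0" --pt "0 0 0.1 0 0 0"

```text
t: 12.47
eef_pos: [542.0, 68.6, 269.3]
tcp_rot: [-3.142, -0.0, 0.113]
ft_force: [-0.4, -0.7, 2.0]
opening: 0.006
```

```bash
python3 - <<'E'
from h import *
go(425,-220,380,-1.51)
E
```

```text
row [-14.87, 27.35, -11.08, -0.0, -0.0, 93.0] n>= 13.0 pos [542.   68.6 269.3] yaw 0.113 t 12.5
```

Emit:
arm_command --pt "0 0 -4 0 0 0" --pt "0 0 -8 0 0 7" --pt "-1.5 2.7 -11 0 0 14" --pt "-3 6 -11 0 0 21" --pt "-5 9 -11 0 0 28" --pt "-7 12.5 -11 0 0 35" --pt "-8.5 16 -11 0 0 42" --pt "-10.5 19 -11 0 0 49" --pt "-12 22 -11 0 0 56" --pt "-13.5 25 -11 0 0 63" --pt "-14.9 27.3 -11 0 0 70" --pt "-14.9 27.3 -11 0 0 77" --jaw 9.5

```text
t: 13.47
eef_pos: [423.3, -222.8, 379.2]
tcp_rot: [3.141, -0.001, -1.24]
ft_force: [0.1, 0.7, 0.2]
opening: 0.792
```

Emit:
arm_command --pt "0 0 0 0 0 7" --pt "0 0 0 0 0 14" --pt "0 0 0 0 0 16" --pt "0 0 0 0 0 16" --pt "0 0 0 0 0 16" --pt "0 0 0 0 0 16"

```text
t: 13.97
eef_pos: [424.7, -219.4, 379.2]
tcp_rot: [-3.142, 0.0, -1.508]
ft_force: [-0.1, 0.3, -0.7]
opening: 1.002
```

```bash
python3 - <<'E'
from h import *
go(425,-220,380,-1.51)
im,m=snap('wrist','w7.png'); print(list(m['xyz']),m['rotation'])
E
```

```text
row [0.06, -0.03, -0.08, -0.0, 0.0, 0.1] n>= 0.0 pos [ 424.7 -219.4  379.2] yaw -1.508 t 14.0
[np.float64(503.2031647415822), np.float64(-213.21476258823068), np.float64(359.34156994857454)] [-2.80658774e-01  4.98217726e-04 -1.50772060e+00]
```

View pics/w7.png

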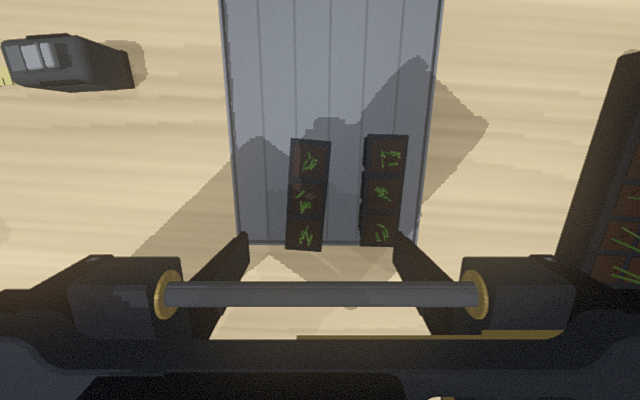

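```bash
python3 - <<'E'
from h import *
m=dict(K=camera_model('wrist')['K'],xyz=np.array([503.203,-213.215,359.342]),rotation=[-.280659,.000498,-1.507721])
for q in([(292,139),(330,141),(321,251),(286,248)],[(370,135),(408,136),(400,246),(365,245)]):
    p=ray(m,q,53)[:,:2]; c=p.mean(0); a=(p[0]+p[1]-p[2]-p[3])/2; print(p.round(0).tolist(),c.round(1),np.linalg.norm(a).round(1),np.degrees(np.arctan2(a[1],a[0])).round(1))
E
```

```text
[[486.0, -184.0], [486.0, -224.0], [358.0, -223.0], [359.0, -181.0]] [ 422.1 -202.7] 127.6 -0.9
[[495.0, -266.0], [497.0, -306.0], [370.0, -316.0], [369.0, -274.0]] [ 432.6 -290.5] 126.7 4.0
```

```bash
python3 - <<'E'
from h import *
go(423,-203,35,-1.587,1)
E
```

```text
row [-1.65, 0.07, 17.29, -0.0, 0.0, 4.5] n>= 4.2 pos [ 424.7 -219.4  379.2] yaw -1.509 t 14.0
```

Emit:
arm_command --pt "-1.65 0 0 0 0 4.5" --pt "-1.65 0 3 0 0 4.5" --pt "-1.65 0 6 0 0 4.5" --pt "-1.65 0 9 0 0 4.5" --pt "-1.65 0 12 0 0 4.5" --pt "-1.65 0 14.5 0 0 4.5" --pt "-1.65 0 16.5 0 0 4.5" --pt "-1.65 0 17.3 0 0 4.5" --pt "-1.65 0 17.3 0 0 4.5" --jaw 7

```text
t: 14.77
eef_pos: [423.6, -202.9, 204.9]
tcp_rot: [3.139, 0.002, -1.588]
ft_force: [-0.3, 0.3, -1.0]
opening: 0.736
```

Emit:
arm_command --pt "0 0 0 0 0 0" --pt "0 0 0 0 0 0" --pt "0 0 0 0 0 0" --pt "0 0 0 0 0 0" --pt "0 0 0 0 0 0" --pt "0 0 0 0 0 0" --pt "0 0 0 0 0 0" --pt "0 0 0 0 0 0" --pt "0 0 -2 0 0 0" --pt "0 0 -5 0 0 0" --pt "0 0 -5 0 0 0" --jaw 3

```text
t: 15.68
eef_pos: [424.1, -203.2, 259.7]
tcp_rot: [-3.137, -0.003, -1.589]
ft_force: [1.1, -0.7, -1.1]
opening: 0.454
```

```bash
python3 - <<'E'
from h import *
print(state()['opening']*95,state()['ft_force'])
go(419,181,150,-1.455,1)
E
```

```text
43.1041872170852 [ 1.09442865 -0.71801201 -1.05233149]
row [-38.39, 1.17, -6.26, -0.2, -0.2, -7.7] n>= 9.3 pos [ 424.1 -203.2  259.7] yaw -1.589 t 15.7
```

Emit:
arm_command --pt "0 0 -3 0 0 0" --pt "-3 0 -6 0 0 0" --pt "-7 0 -6 0 0 0" --pt "-11 0 -6 0 0 -2" --pt "-15 0 -6 0 0 -4" --pt "-19 0 -6 0 0 -6" --pt "-23 0.3 -6 0 0 -7.7" --pt "-27 0.6 -6 0 0 -7.7" --pt "-31 1 -6 0 0 -7.7" --pt "-35 1.2 -6 0 0 -7.7" --pt "-38 1.2 -6 0 0 -7.7" --pt "-38.4 1.2 -6 0 0 -7.7"

```text
t: 16.68
eef_pos: [418.1, 184.8, 316.0]
tcp_rot: [-3.141, 0.001, -1.451]
ft_force: [-0.4, 0.4, -2.7]
opening: 0.454
```

```bash
python3 - <<'E'
from h import *
print(state()['opening']*95,state()['ft_force'])
go(419,181,202.3,-1.455)
E
```

```text
43.11071375267036 [-0.44044169  0.43909734 -2.74994953]
row [0.39, -0.04, 11.37, -0.0, 0.0, 0.2] n>= 2.7 pos [418.1 184.8 316. ] yaw -1.451 t 16.7
```

Emit:
arm_command --pt "0.3 0 3 0 0 0" --pt "0.3 0 6 0 0 0" --pt "0.3 0 9 0 0 0" --pt "0.3 0 10.5 0 0 0" --pt "0.3 0 11 0 0 0" --pt "0.3 0 11.3 0 0 0" --pt "0.3 0 11.3 0 0 0" --pt "0.3 0 11.3 0 0 0"

```text
t: 17.35
eef_pos: [419.1, 177.9, 203.8]
tcp_rot: [-3.141, 0.0, -1.455]
ft_force: [1.0, -0.3, -1.4]
opening: 0.458
```

```bash
python3 - <<'E'
from h import *
s=state();print(s['eef_pos'],s['opening']*95,s['ft_force'])
im,m=snap('wrist','w8.png')
E
```

```text
[419.06372687 177.86059814 203.79060314] 43.47270326224123 [ 0.98442602 -0.28889734 -1.35462384]
```

Emit:
arm_command --pt "0 0 0.12 0 0 0" --pt "0 0 0.15 0 0 0" --pt "0 0 0.15 0 0 0"

```text
t: 17.65
eef_pos: [419.0, 178.0, 203.1]
tcp_rot: [-3.139, 0.0, -1.454]
ft_force: [-3.3, -3.4, 20.3]
opening: 0.452
```

Emit:
arm_command --pt "0 0 0 0 0 0" --pt "0 0 0 0 0 0" --pt "0 0 0 0 0 0" --pt "0 0 0 0 0 0" --pt "0 0 0 0 0 0" --pt "0 0 0 0 0 0" --pt "0 0 0 0 0 0" --pt "0 0 -2 0 0 0" --pt "0 0 -5 0 0 0" --pt "0 0 -9 0 0 0" --pt "0 0 -13 0 0 0" --pt "0 0 -16 0 0 0" --jaw 7

```text
t: 18.65
eef_pos: [418.6, 178.1, 364.6]
tcp_rot: [-3.14, 0.0, -1.454]
ft_force: [0.5, 0.4, -0.1]
opening: 0.734
```

```bash
python3 - <<'E'
from h import *
go(430,-235,370,-1.505)
im,m=snap('wrist','w9.png')
E
```

```text
row [41.16, 3.67, -0.56, -0.1, 0.0, 2.9] n>= 9.9 pos [418.6 178.1 364.6] yaw -1.454 t 18.6
```

Emit:
arm_command --pt "4 0.3 0 0 0 1" --pt "8 0.6 -0.5 0 0 2.9" --pt "12 1 -0.5 0 0 2.9" --pt "16 1.4 -0.5 0 0 2.9" --pt "20 1.8 -0.5 0 0 2.9" --pt "24 2.1 -0.5 0 0 2.9" --pt "28 2.5 -0.5 0 0 2.9" --pt "32 2.8 -0.5 0 0 2.9" --pt "36 3.2 -0.5 0 0 2.9" --pt "40 3.6 -0.5 0 0 2.9" --pt "41.2 3.7 -0.5 0 0 2.9" --pt "41.2 3.7 -0.5 0 0 2.9"

```text
t: 19.7
eef_pos: [429.9, -237.9, 366.2]
tcp_rot: [3.142, -0.0, -1.508]
ft_force: [-0.2, 0.8, -0.8]
opening: 0.737
```

Emit:
arm_command --pt "0 0 0 0 0 0" --pt "0 0 0 0 0 0"

```text
t: 19.87
eef_pos: [429.9, -234.3, 366.5]
tcp_rot: [3.141, 0.001, -1.504]
ft_force: [-1.2, 0.7, -0.2]
opening: 0.732
```

```bash
python3 - <<'E'
from h import *
go(433,-290,35,-1.50,1)
im,m=snap('wrist','w10.png'); print(list(m['xyz']),m['rotation'])
a=cv2.cvtColor(im,4)[60:260,150:450]; b=cv2.imread('pics/w9.png')[0:400:1]
o=np.zeros((560,800,3),np.uint8); o[:300,:450]=cv2.resize(a,(450,300)); o[300:560,:416]=cv2.resize(b,(416,260))
t,mt=snap('top','t5.png'); o[:380,450:800]=cv2.resize(cv2.cvtColor(t,4)[120:310,180:355],(350,380)); cv2.imwrite('pics/w10c.png',o)
E
```

```text
row [5.6, 0.05, 16.02, 0.0, 0.0, -0.3] n>= 4.1 pos [ 429.9 -234.3  366.5] yaw -1.504 t 19.9
[np.float64(508.3908119062522), np.float64(-227.69703382143035), np.float64(346.5919288402286)] [-2.81286581e-01  1.22155083e-03 -1.50371885e+00]
```

View pics/w10c.png

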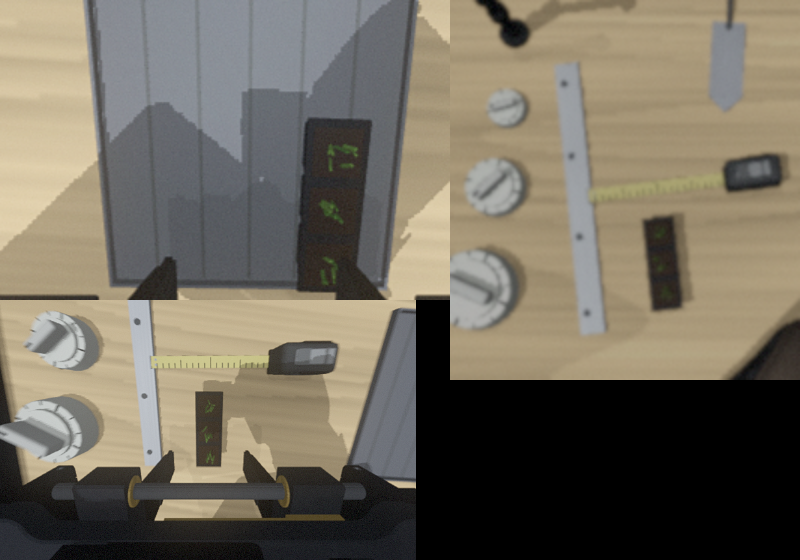

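Emit:
arm_command --pt "2.8 0 0 0 0 0" --pt "5.6 0 0 0 0 0" --pt "5.6 0 3 0 0 0" --pt "5.6 0 6 0 0 0" --pt "5.6 0 9 0 0 0" --pt "5.6 0 12 0 0 0" --pt "5.6 0 14.5 0 0 0" --pt "5.6 0 16 0 0 0" --pt "5.6 0 16 0 0 0" --pt "5.6 0 16 0 0 0"

```text
t: 20.8
eef_pos: [434.1, -290.4, 206.6]
tcp_rot: [3.141, 0.001, -1.504]
ft_force: [0.7, -1.0, -0.2]
opening: 0.736
```

Emit:
arm_command --pt "0 0 0 0 0 0" --pt "0 0 0 0 0 0" --pt "0 0 0 0 0 0" --pt "0 0 0 0 0 0" --pt "0 0 0 0 0 0" --pt "0 0 0 0 0 0" --pt "0 0 0 0 0 0" --pt "0 0 0 0 0 0" --pt "0 0 -2 0 0 0" --pt "0 0 -5 0 0 0" --pt "0 0 -5 0 0 0" --jaw 3

```text
t: 21.72
eef_pos: [434.2, -291.7, 260.4]
tcp_rot: [-3.138, -0.004, -1.505]
ft_force: [0.1, -1.0, -1.1]
opening: 0.456
```

```bash
python3 - <<'E'
from h import *
print(state()['opening']*95,state()['ft_force'])
go(636,206,150,-1.455,1)
E
```

```text
43.28619465830445 [ 0.07058806 -0.96238499 -1.06736781]
row [-48.31, -23.43, -6.18, -0.2, -0.2, -2.9] n>= 13.0 pos [ 434.2 -291.7  260.4] yaw -1.505 t 21.7
```

Emit:
arm_command --pt "0 0 -3 0 0 0" --pt "-2 -1 -6.5 0 0 0" --pt "-5.5 -2.7 -6.5 0 0 0" --pt "-9 -4.4 -6.5 0 0 0" --pt "-12.5 -6 -6.5 0 0 0" --pt "-16 -7.7 -6.5 0 0 0" --pt "-19.5 -9.4 -6.5 0 0 0" --pt "-23 -11.1 -6.5 0 0 -1" --pt "-26.5 -12.8 -6.5 0 0 -2" --pt "-30 -14.5 -6.5 0 0 -2.9" --pt "-33.5 -16.2 -6.5 0 0 -2.9" --pt "-37 -17.9 -6.5 0 0 -2.9"

```text
t: 22.72
eef_pos: [588.3, 91.7, 321.3]
tcp_rot: [3.141, 0.0, -1.454]
ft_force: [0.7, -0.8, -1.5]
opening: 0.459
```

Emit:
arm_command --pt "-2 -1 0 0 0 0" --pt "-5 -2.4 0 0 0 0" --pt "-8 -3.9 0 0 0 0" --pt "-10.5 -5 0 0 0 0" --pt "-11.3 -5 0 0 0 0" --pt "-11.3 -5 0 0 0 0" --pt "-11.3 -5 0 0 0 0"

```text
t: 23.3
eef_pos: [624.1, 207.5, 321.1]
tcp_rot: [3.14, -0.0, -1.454]
ft_force: [-0.3, 0.2, -1.7]
opening: 0.458
```

```bash
python3 - <<'E'
from h import *
print(state()['opening']*95,state()['ft_force'])
go(636,206,205.5,-1.455)
im,m=snap('wrist','w11.png');cv2.imwrite('pics/w11c.png',cv2.resize(cv2.cvtColor(im,4),(640,400)))
E
```

```text
43.48267804233724 [-0.28918249  0.20799998 -1.72723709]
row [0.28, -1.18, 11.56, 0.1, -0.0, 0.1] n>= 2.8 pos [624.1 207.5 321.1] yaw -1.454 t 23.3
```

Emit:
arm_command --pt "0.1 -1.1 1 0 0 0" --pt "0.1 -1.1 4 0 0 0" --pt "0.1 -1.1 7 0 0 0" --pt "0.1 -1.1 9.5 0 0 0" --pt "0.1 -1.1 11 0 0 0" --pt "0.1 -1.1 11.4 0 0 0" --pt "0.1 -1.1 11.5 0 0 0" --pt "0.1 -1.1 11.5 0 0 0"

```text
t: 24.02
eef_pos: [636.1, 207.4, 207.2]
tcp_rot: [-3.141, 0.0, -1.455]
ft_force: [-0.8, 0.0, -1.6]
opening: 0.458
```

Emit:
arm_command --pt "0 0 0.07 0 0 0" --pt "0 0 0.07 0 0 0"

```text
t: 24.18
eef_pos: [635.9, 207.9, 207.2]
tcp_rot: [-3.14, 0.0, -1.455]
ft_force: [-0.2, -0.2, -2.1]
opening: 0.459
```

Emit:
arm_command --pt "0 0 0.08 0 0 0" --pt "0 0 0.15 0 0 0" --pt "0 0 0.15 0 0 0"

```text
t: 24.43
eef_pos: [635.6, 208.1, 204.8]
tcp_rot: [-3.141, 0.0, -1.454]
ft_force: [0.8, 0.3, -1.5]
opening: 0.457
```

Emit:
arm_command --pt "0 0 0.08 0 0 0" --pt "0 0 0.12 0 0 0" --pt "0 0 0.12 0 0 0"

```text
t: 24.68
eef_pos: [635.6, 208.2, 204.3]
tcp_rot: [-3.141, 0.0, -1.454]
ft_force: [-2.6, 0.2, 6.9]
opening: 0.455
```

Emit:
arm_command --pt "0 0 0 0 0 0" --pt "0 0 0 0 0 0" --pt "0 0 0 0 0 0" --pt "0 0 0 0 0 0" --pt "0 0 0 0 0 0" --pt "0 0 0 0 0 0" --pt "0 0 0 0 0 0" --pt "0 0 -2 0 0 0" --pt "0 0 -5 0 0 0" --pt "0 0 -9 0 0 0" --pt "0 0 -13 0 0 0" --pt "0 0 -16 0 0 0" --jaw 7

```text
t: 25.68
eef_pos: [635.5, 208.1, 366.7]
tcp_rot: [-3.139, 0.0, -1.454]
ft_force: [0.7, 0.1, 0.3]
opening: 0.738
```

```bash
python3 - <<'E'
from h import *
go(574,384,370,.84)
im,m=snap('wrist','w12.png')
E
```

```text
row [-18.19, 4.06, -0.34, -0.1, -0.1, -131.5] n>= 18.4 pos [635.5 208.1 366.7] yaw -1.454 t 25.7
```

Emit:
arm_command --pt "-1.5 0.3 0 0 0 -7" --pt "-3 0.7 0 0 0 -14" --pt "-4.5 1 0 0 0 -21" --pt "-6 1.3 0 0 0 -28" --pt "-7.5 1.7 0 0 0 -35" --pt "-9 2 0 0 0 -42" --pt "-10.5 2.3 0 0 0 -49" --pt "-12 2.7 0 0 0 -56" --pt "-13.5 3 0 0 0 -63" --pt "-15 3.4 0 0 0 -70" --pt "-16.5 3.7 0 0 0 -77" --pt "-18.2 4 0 0 0 -84"

```text
t: 26.73
eef_pos: [574.4, 384.7, 363.0]
tcp_rot: [3.141, 0.0, 0.018]
ft_force: [0.4, -0.2, 0.3]
opening: 0.735
```

Emit:
arm_command --pt "0 0 0 0 0 -7" --pt "0 0 0 0 0 -14" --pt "0 0 0 0 0 -21" --pt "0 0 0 0 0 -28" --pt "0 0 0 0 0 -35" --pt "0 0 0 0 0 -42" --pt "0 0 0 0 0 -47" --pt "0 0 0 0 0 -47" --pt "0 0 0 0 0 -47" --pt "0 0 0 0 0 -47"

```text
t: 27.57
eef_pos: [574.7, 384.2, 363.2]
tcp_rot: [-3.142, 0.0, 0.829]
ft_force: [0.2, -0.4, -0.5]
opening: 0.736
```

```bash
python3 - <<'E'
from h import *
go(574,384,370,.84)
im,m=snap('wrist','w13.png'); print(list(m['xyz']),m['rotation'])
T=proj(m,[[530,420,40]])[0].astype(int); print(T)
a=cv2.cvtColor(im,4); x0,y0=max(T[0]-65,0),max(T[1]-65,0); print(x0,y0)
c=cv2.resize(a[y0:y0+130,x0:x0+130],None,fx=4,fy=4,interpolation=cv2.INTER_CUBIC)
o=np.zeros((520,800,3),np.uint8); o[:,:520]=c; b=cv2.imread('pics/w12.png'); o[:175,520:]=cv2.resize(b,(280,175)); cv2.imwrite('pics/w13c.png',o)
E
```

```text
row [-0.06, -0.04, -0.68, -0.0, 0.0, -0.6] n>= 0.2 pos [574.7 384.2 363.2] yaw 0.829 t 27.6
[np.float64(516.7414331778889), np.float64(438.626726837536), np.float64(343.31912592509855)] [-0.2828763  -0.00130222  0.8296467 ]
[315 145]
250 80
```

View pics/w13c.png

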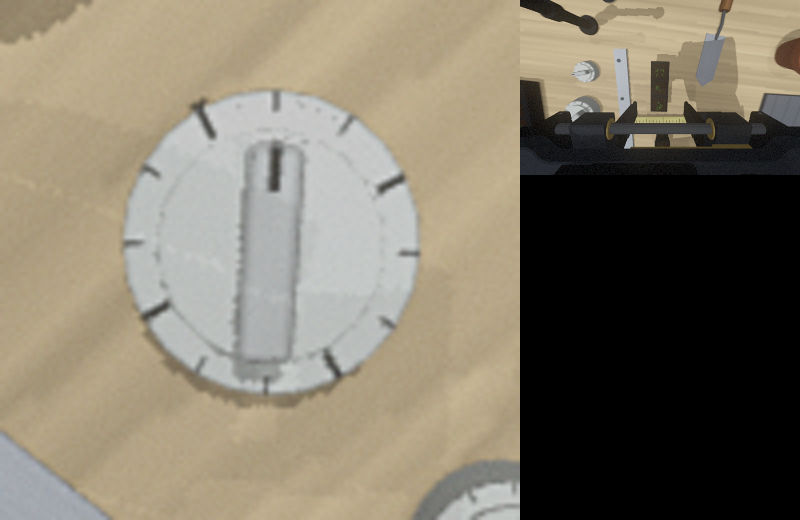

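```bash
python3 - <<'E'
from h import *
m=dict(K=camera_model('wrist')['K'],xyz=np.array([516.7414,438.6267,343.319]),rotation=[-.282876,-.001302,.829647])
w=lambda L,z:np.array([ray(m,[[250+u/4,80+v/4]],z)[0][:2] for u,v in L])
t=w([(204,120),(276,101),(347,125),(390,184),(410,253),(387,322),(332,363),(265,385),(202,366),(155,312),(132,243),(151,170)],36)
A=np.c_[2*t,np.ones(12)]; s=np.linalg.lstsq(A,(t**2).sum(1),rcond=None)[0]; c=s[:2]
print('centre',c,'r',np.sqrt(s[2]+c@c)); an=np.degrees(np.unwrap(np.arctan2(t[:,1]-c[1],t[:,0]-c[0]))); print(an.round(1)); 
z=np.mean(an+30*np.arange(12)); print('zero dir',z)
b=w([(275,143),(264,360)],70); d=b[0]-b[1]; print('bar',b,b.mean(0),np.linalg.norm(d),np.degrees(np.arctan2(d[1],d[0])))
mk=w([(275,150),(275,190)],70); d=mk[0]-mk[1];print('mark',np.degrees(np.arctan2(d[1],d[0])),mk)
ln=w([(275,143)],70)[0]-c; print(np.degrees(np.arctan2(ln[1],ln[0])))
E
```

```text
centre [528.95128461 423.41220693] r 36.737244023172906
[ 165.5  135.1  104.7   74.8   45.2   15.4  -14.   -44.9  -73.1 -103.7
 -134.2 -164.8]
zero dir 165.49494744629598
bar [[510.92626117 441.91752509]
 [546.39590428 405.67059044]] [528.66108272 423.79405777] 50.71425691372323 134.37903087421353
mark 137.42149833833986 [[512.06910349 440.86741883]
 [518.67320809 434.79920503]]
134.24672824168786
```

```bash
python3 - <<'E'
from h import *
go(528.9,423.6,244,.785)
E
```

```text
row [-0.18, -6.04, 11.92, -0.0, 0.0, 2.6] n>= 3.2 pos [574.7 384.2 363.2] yaw 0.83 t 27.6
```

Emit:
arm_command --pt "-0.1 -3 0 0 0 2.6" --pt "-0.2 -6 0 0 0 2.6" --pt "-0.2 -6 3 0 0 2.6" --pt "-0.2 -6 6 0 0 2.6" --pt "-0.2 -6 9 0 0 2.6" --pt "-0.2 -6 11 0 0 2.6" --pt "-0.2 -6 11.9 0 0 2.6" --pt "-0.2 -6 11.9 0 0 2.6" --pt "-0.2 -6 11.9 0 0 2.6" --jaw 5

```text
t: 28.37
eef_pos: [529.3, 423.3, 244.9]
tcp_rot: [3.142, -0.001, 0.786]
ft_force: [-0.2, 0.3, 0.7]
opening: 0.526
```

```bash
python3 - <<'E'
from h import *
go(528.9,423.6,244,.785); print(state()['opening']*95, state()['ft_force'])
E
```

```text
row [-0.0, -0.05, 0.09, 0.0, -0.0, 0.0] n>= 0.0 pos [529.3 423.3 244.9] yaw 0.786 t 28.4
49.988001817825904 [-0.19684612  0.30164006  0.72323135]
```

Emit:
arm_command --pt "0 0 0 0 0 0" --pt "0 0 0 0 0 0" --pt "0 0 0 0 0 0" --pt "0 0 0 0 0 0" --pt "0 0 0 0 0 0" --pt "0 0 0 0 0 0" --pt "0 0 0 0 0 0" --pt "0 0 0 0 0 0" --pt "0 0 0 0 0 0" --jaw 0.5

```text
t: 29.12
eef_pos: [529.0, 423.1, 244.6]
tcp_rot: [3.142, -0.0, 0.787]
ft_force: [-1.2, -0.9, 4.1]
opening: 0.139
```

Emit:
arm_command --pt "0 0 0.1 0 0 0" --pt "0 0 0.2 0 0 0" --pt "0 0 0.2 0 0 0"

```text
t: 29.37
eef_pos: [528.9, 423.1, 244.5]
tcp_rot: [3.141, -0.001, 0.787]
ft_force: [-5.9, -5.2, 21.0]
opening: 0.143
```

Emit:
arm_command --pt "0 0 -0.05 0 0 3" --pt "0 0 -0.05 0 0 6" --pt "0 0 -0.05 0 0 9" --pt "0 0 -0.05 0 0 12" --pt "0 0 -0.05 0 0 15" --pt "0 0 -0.05 0 0 15"

```text
t: 29.87
eef_pos: [528.9, 423.1, 244.5]
tcp_rot: [-3.142, -0.001, 0.522]
ft_force: [-3.9, -3.7, 15.6]
opening: 0.147
```

```bash
python3 - <<'E'
from h import *
s=state(); print(s['moment'],s['ft_force'],s['eef_pos'],s['tcp_rot'])
E
```

```text
[-0.840165    0.93113159 -0.01364848] [-3.85944315 -3.71023229 15.6449314 ] [528.92536183 423.07881181 244.48697158] [-3.14155432e+00 -9.24630623e-04  5.21564167e-01]
```

Emit:
arm_command --pt "0 0 0 0 0 4" --pt "0 0 0 0 0 8" --pt "0 0 0 0 0 12" --pt "0 0 0 0 0 16" --pt "0 0 0 0 0 20" --pt "0 0 0 0 0 24" --pt "0 0 0 0 0 28" --pt "0 0 0 0 0 32" --pt "0 0 0 0 0 36" --pt "0 0 0 0 0 40" --pt "0 0 0 0 0 44.5" --pt "0 0 0 0 0 44.5"

```text
t: 30.87
eef_pos: [529.1, 423.1, 244.5]
tcp_rot: [-3.141, -0.001, -0.257]
ft_force: [-3.1, -3.3, 15.8]
opening: 0.143
```

Emit:
arm_command --pt "0 0 0 0 0 0" --pt "0 0 0 0 0 0"

```text
t: 31.03
eef_pos: [529.1, 423.1, 244.5]
tcp_rot: [-3.141, -0.001, -0.252]
ft_force: [-2.9, -3.8, 15.0]
opening: 0.144
```

Emit:
arm_command --pt "0 0 -0.15 0 0 0" --pt "0 0 -0.15 0 0 0" --pt "0 0 -0.15 0 0 0" --pt "0 0 -0.15 0 0 0" --pt "0 0 -0.15 0 0 0" --pt "0 0 -0.15 0 0 0" --pt "0 0 -3 0 0 0" --pt "0 0 -6 0 0 0" --pt "0 0 -9 0 0 0" --pt "0 3 -12 0 0 0" --pt "0 6 -12 0 0 0" --pt "0 6 -12 0 0 0" --jaw 5

```text
t: 32.03
eef_pos: [513.1, 361.8, 364.8]
tcp_rot: [-3.141, -0.001, -0.253]
ft_force: [0.0, -0.4, -0.6]
opening: 0.526
```

```bash
python3 - <<'E'
from h import *
go(574,384,370,-.25)
im,m=snap('wrist','w14.png'); print(list(m['xyz']),m['rotation'])
T=proj(m,[[529,423.5,40]])[0].astype(int)
a=cv2.cvtColor(im,4); x0,y0=max(T[0]-65,0),max(T[1]-65,0); print(x0,y0)
c=cv2.resize(a[y0:y0+130,x0:x0+130],None,fx=4,fy=4,interpolation=cv2.INTER_CUBIC); cv2.imwrite('pics/w14c.png',c)
E
```

```text
row [5.34, -3.67, -0.51, -0.0, -0.1, -0.2] n>= 1.6 pos [513.1 361.8 364.8] yaw -0.253 t 32.0
[np.float64(532.8518097971444), np.float64(439.31283270005736), np.float64(344.977796020009)] [-0.28076991 -0.00273738 -0.25228101]
255 74
```

View pics/w14c.png

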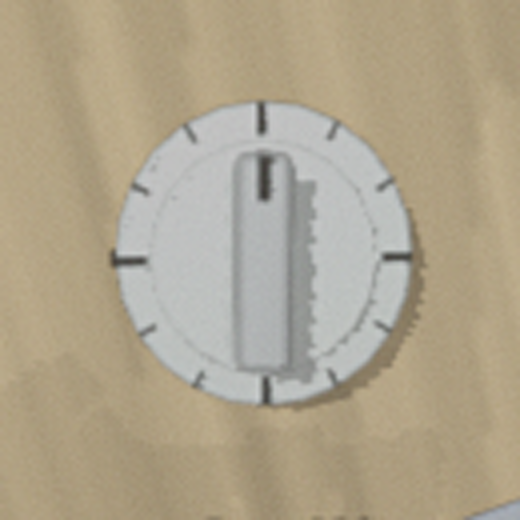

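```bash
python3 - <<'E'
from h import *
go(546.5,33.5,285,.114)
E
```

```text
row [11.44, 31.11, 7.89, -0.0, -0.1, -21.1] n>= 8.2 pos [513.7 363.3 364. ] yaw -0.254 t 32.1
```

Emit:
arm_command --pt "1.2 3.2 0 0 0 -5" --pt "2.5 7 0 0 0 -10" --pt "4 10.5 0 0 0 -15" --pt "5.3 14 0 0 0 -21" --pt "6.6 18 0 0 0 -21" --pt "8 22 0 0 0 -21" --pt "9.5 25.5 0 0 0 -21" --pt "11 29 0 0 0 -21" --pt "11.4 31.1 2 0 0 -21" --pt "11.4 31.1 5 0 0 -21" --pt "11.4 31.1 7.9 0 0 -21" --pt "11.4 31.1 7.9 0 0 -21" --jaw 0

```text
t: 33.08
eef_pos: [546.5, 35.2, 279.1]
tcp_rot: [-3.14, 0.007, 0.114]
ft_force: [-0.3, -0.5, -0.9]
opening: 0.006
```

```bash
python3 - <<'E'
from h import *
go(546.5,33.5,276,.114); s=state(); print(s['opening'],s['ft_force'])
im,m=snap('wrist','w15.png'); print(list(m['xyz']),m['rotation'])
t,mt=snap('top','t15.png')
o=np.zeros((600,800,3),np.uint8); o[:400,:640]=cv2.cvtColor(im,4); o[400:,:320]=cv2.resize(cv2.cvtColor(t,4)[100:300,130:450],(320,200)); cv2.imwrite('pics/w15c.png',o)
E
```

```text
row [-0.02, 0.17, 0.31, -0.1, 0.4, -0.0] n>= 0.1 pos [546.5  35.2 279.1] yaw 0.114 t 33.1
0.005568397197267926 [-0.28663399 -0.50032656 -0.90014617]
[np.float64(537.5024432300146), np.float64(114.63859190639495), np.float64(259.39900663739627)] [-0.2804588   0.00572262  0.11440512]
```

View pics/w15c.png

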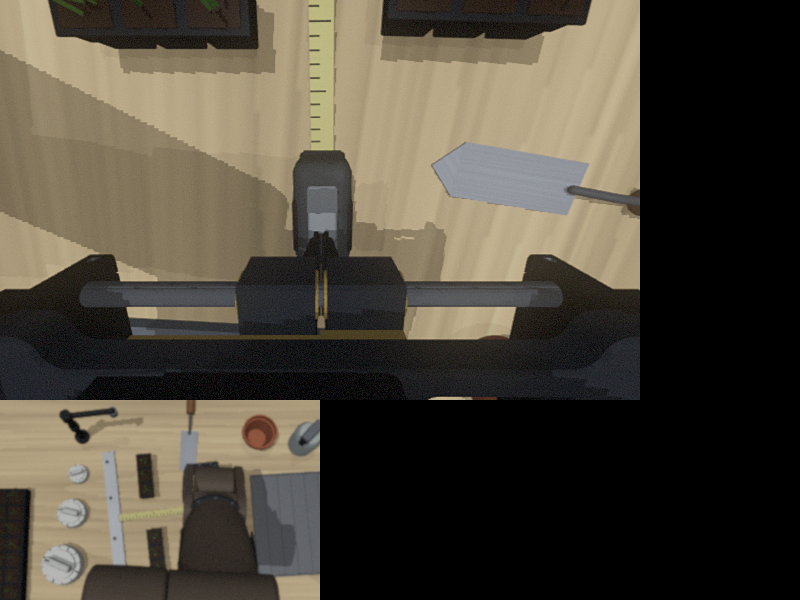

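Emit:
arm_command --pt "0 0.15 0.3 0 0 0" --pt "0 0.15 0.6 0 0 0" --pt "0 0.15 0.7 0 0 0"

```text
t: 33.43
eef_pos: [547.3, 34.2, 277.6]
tcp_rot: [3.141, -0.002, 0.115]
ft_force: [-0.2, -0.6, 0.2]
opening: 0.006
```

Emit:
arm_command --pt "0 0 0.1 0 0 0" --pt "0 0 0.15 0 0 0" --pt "0 0 0.15 0 0 0"

```text
t: 33.68
eef_pos: [547.1, 34.0, 275.6]
tcp_rot: [3.142, -0.0, 0.115]
ft_force: [-0.6, -0.5, -0.1]
opening: 0.003
```

Emit:
arm_command --pt "0 0 0.1 0 0 0" --pt "0 0 0.1 0 0 0"

```text
t: 33.85
eef_pos: [547.2, 33.9, 274.6]
tcp_rot: [3.141, -0.001, 0.115]
ft_force: [-1.2, -0.3, 4.5]
opening: 0.007
```

Emit:
arm_command --pt "0 0 0.1 0 0 0" --pt "0 0 0.15 0 0 0" --pt "0 0 0.15 0 0 0"

```text
t: 34.1
eef_pos: [547.3, 33.6, 273.2]
tcp_rot: [3.141, -0.001, 0.115]
ft_force: [-1.0, -3.2, 5.9]
opening: 0.0
```

Emit:
arm_command --pt "0 0 0.1 0 0 0" --pt "0 0 0.15 0 0 0" --pt "0 0 0.15 0 0 0"

```text
t: 34.35
eef_pos: [547.3, 33.5, 271.8]
tcp_rot: [3.141, -0.001, 0.115]
ft_force: [-1.3, -4.5, 5.1]
opening: 0.009
```

Emit:
arm_command --pt "0 0 0.1 0 0 0" --pt "0 0 0.15 0 0 0" --pt "0 0 0.15 0 0 0"

```text
t: 34.6
eef_pos: [547.4, 33.4, 270.7]
tcp_rot: [3.141, -0.002, 0.115]
ft_force: [-1.4, -6.4, 9.3]
opening: 0.007
```

Emit:
arm_command --pt "0 0 0.1 0 0 0" --pt "0 0 0.15 0 0 0" --pt "0 0 0.15 0 0 0"

```text
t: 34.85
eef_pos: [547.5, 33.2, 269.7]
tcp_rot: [3.14, -0.002, 0.115]
ft_force: [-2.3, -7.9, 16.2]
opening: 0.005
```

```bash
python3 - <<'E'
from h import *
go(544.5,50.8,300,.115);go(544.5,50.8,235,.115)
E
```

```text
row [-0.09, -1.77, -3.03, 0.1, -0.1, -0.0] n>= 0.8 pos [547.5  33.2 269.7] yaw 0.115 t 34.9
row [-0.1, -1.78, 3.47, 0.1, -0.1, -0.0] n>= 0.9 pos [547.5  33.2 269.7] yaw 0.115 t 34.9
```

Emit:
arm_command --pt "0 0 -1.5 0 0 0" --pt "0 0 -3 0 0 0" --pt "-0.1 -1.8 -3 0 0 0" --pt "-0.1 -1.8 -3 0 0 0" --pt "-0.1 -1.8 -3 0 0 0" --pt "-0.1 -1.8 -3 0 0 0" --pt "-0.1 -1.8 -3 0 0 0" --pt "-0.1 -1.8 -3 0 0 0" --pt "-0.1 -1.8 -3 0 0 0" --pt "-0.1 -1.8 -3 0 0 0" --pt "-0.1 -1.8 -3 0 0 0" --pt "-0.1 -1.8 -3 0 0 0" --jaw 7

```text
t: 35.85
eef_pos: [544.1, 51.6, 298.3]
tcp_rot: [-3.142, 0.0, 0.115]
ft_force: [-0.3, 0.4, 0.3]
opening: 0.725
```

Emit:
arm_command --pt "0 0 1 0 0 0" --pt "0 0 3 0 0 0" --pt "0 0 5 0 0 0" --pt "0 0 6.5 0 0 0" --pt "0 0 6.8 0 0 0" --pt "0 0 6.8 0 0 0" --pt "0 0 6.8 0 0 0"

```text
t: 36.43
eef_pos: [544.2, 51.7, 230.5]
tcp_rot: [-3.142, -0.0, 0.115]
ft_force: [0.3, -0.1, -0.4]
opening: 0.736
```

```bash
python3 - <<'E'
from h import *
s=state(); print(s['eef_pos'],s['opening']*95,s['ft_force'])
im,m=snap('wrist','w16.png'); print(list(m['xyz']),m['rotation'])
cv2.imwrite('pics/w16c.png',cv2.resize(cv2.cvtColor(im,4)[0:300,170:470],None,fx=2,fy=2,interpolation=cv2.INTER_CUBIC))
E
```

```text
[544.19618543  51.6875613  230.4831996 ] 69.92003531240775 [ 0.30267593 -0.08682968 -0.38698041]
[np.float64(535.2535313862941), np.float64(131.14585356924354), np.float64(210.63236357539296)] [-0.28180161 -0.00160205  0.11540622]
```

View pics/w16c.png

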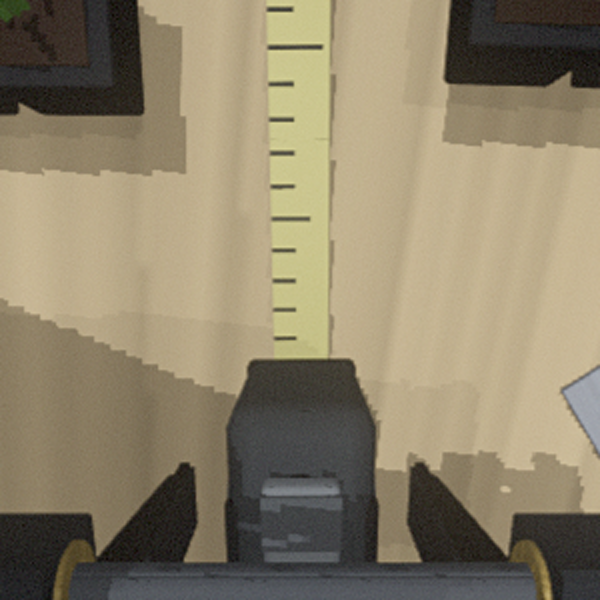

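Emit:
arm_command --pt "0 0 0 0 0 0" --pt "0 0 0 0 0 0" --pt "0 0 0 0 0 0" --pt "0 0 0 0 0 0" --pt "0 0 0 0 0 0" --pt "0 0 0 0 0 0" --pt "0 0 0 0 0 0" --pt "0 0 0 0 0 0" --pt "0 0 0 0 0 0" --pt "0 0 0 0 0 0" --pt "0 0 -0.06 0 0 0" --jaw 2

```text
t: 37.4
eef_pos: [543.9, 51.8, 230.7]
tcp_rot: [-3.141, 0.001, 0.115]
ft_force: [0.3, 1.5, -4.4]
opening: 0.438
```

```bash
python3 - <<'E'
from h import *
go(522.3,240.6,231.2,.114);s=state(); print(s['eef_pos'],s['opening']*95,s['ft_force'])
E
```

```text
row [0.01, -19.01, -0.04, -0.0, 0.0, 0.0] n>= 4.6 pos [543.9  51.8 230.7] yaw 0.115 t 37.4
[543.91368242  51.75701397 230.69893451] 41.621900053553205 [ 0.33965263  1.53928568 -4.3622007 ]
```

Emit:
arm_command --pt "0 -0.5 0 0 0 0" --pt "0 -1.5 0 0 0 0" --pt "0 -3.5 0 0 0 0" --pt "0 -5.5 0 0 0 0" --pt "0 -7.5 0 0 0 0" --pt "0 -9.5 0 0 0 0" --pt "0 -11.5 0 0 0 0" --pt "0 -13.5 0 0 0 0" --pt "0 -15.5 0 0 0 0" --pt "0 -17.2 0 0 0 0" --pt "0 -18.5 0 0 0 0" --pt "0 -19 0 0 0 0"

```text
t: 38.4
eef_pos: [521.7, 242.5, 230.6]
tcp_rot: [-3.141, 0.0, 0.116]
ft_force: [-0.9, -0.3, -4.0]
opening: 0.44
```

Emit:
arm_command --pt "0 0 0 0 0 0" --pt "0 0 0 0 0 0" --pt "0 0 0 0 0 0"

```text
t: 38.65
eef_pos: [522.4, 239.8, 230.8]
tcp_rot: [3.141, 0.0, 0.114]
ft_force: [0.6, -0.2, -6.0]
opening: 0.438
```

```bash
python3 - <<'E'
from h import *
go(522.3,240.6,231.2,.114);s=state(); print(s['opening']*95,s['ft_force'])
im,m=snap('wrist','w17.png'); print(list(m['xyz']),m['rotation'])
cv2.imwrite('pics/w17c.png',cv2.resize(cv2.cvtColor(im,4)[50:300,170:470],None,fx=2,fy=2,interpolation=cv2.INTER_CUBIC))
E
```

```text
row [0.0, -0.08, -0.04, 0.0, 0.0, 0.0] n>= 0.0 pos [522.4 239.8 230.8] yaw 0.114 t 38.6
41.655954638154476 [ 0.5617227  -0.17512966 -6.01034986]
[np.float64(513.4663653400976), np.float64(319.24567683248245), np.float64(210.90325144566023)] [-0.28199141 -0.00111107  0.11479685]
```

View pics/w17c.png

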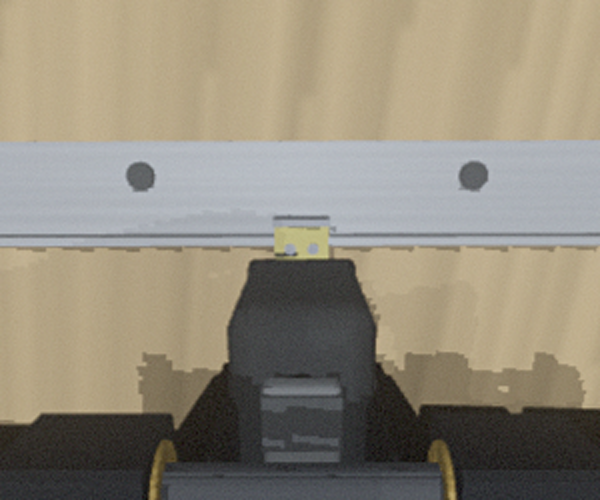

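```bash
python3 - <<'E'
from h import *
go(500,-228,370,.114)
E
```

```text
row [-7.54, 46.21, -13.91, 0.0, 0.0, -0.0] n>= 11.7 pos [522.4 239.7 230.8] yaw 0.114 t 38.7
```

Emit:
arm_command --pt "0 0 -1 0 0 0" --pt "0 0 -3 0 0 0" --pt "0 0 -6 0 0 0" --pt "0 0 -9 0 0 0" --pt "0 0 -12 0 0 0" --pt "0 1 -13.9 0 0 0" --pt "0 4 -13.9 0 0 0" --pt "0 7.5 -13.9 0 0 0" --pt "0 11 -13.9 0 0 0" --pt "0 14.5 -13.9 0 0 0" --pt "0 18 -13.9 0 0 0" --pt "0 20 -13.9 0 0 0"

```text
t: 39.7
eef_pos: [545.0, 38.3, 370.8]
tcp_rot: [3.141, -0.001, 0.113]
ft_force: [0.4, 0.3, -5.2]
opening: 0.441
```

```bash
python3 - <<'E'
from h import *
s=state(); print(s['opening']*95,s['ft_force'])
go(500,-228,370,.114)
E
```

```text
41.86358502318802 [ 0.40832645  0.27800237 -5.22034882]
row [-7.46, 25.96, 0.09, 0.0, -0.0, -0.1] n>= 6.5 pos [545.   38.3 370.8] yaw 0.113 t 39.7
```

Emit:
arm_command --pt "-1 3.5 0 0 0 0" --pt "-2 7 0 0 0 0" --pt "-3 10.5 0 0 0 0" --pt "-4 14 0 0 0 0" --pt "-5 17.5 0 0 0 0" --pt "-6 21 0 0 0 0" --pt "-7 24 0 0 0 0" --pt "-7.5 26 0 0 0 0" --pt "-7.5 26 3 0 0 0" --pt "-7.5 26 6 0 0 0" --pt "-7.5 26 9 0 0 0" --pt "-7.5 26 11 0 0 0"

```text
t: 40.7
eef_pos: [499.6, -225.6, 258.4]
tcp_rot: [-3.141, 0.001, 0.113]
ft_force: [-0.2, -0.2, -5.3]
opening: 0.441
```

```bash
python3 - <<'E'
from h import *
s=state(); print(s['opening']*95,s['ft_force'])
go(500,-228,234,.114)
im,m=snap('wrist','w18.png'); print(list(m['xyz']),m['rotation'])
# the hook seen earlier at rest: blade colour rows near mouth
hsv=cv2.cvtColor(im,cv2.COLOR_RGB2HSV)[60:230,280:360]; k=(hsv[...,0]>20)&(hsv[...,0]<36)&(hsv[...,1]>70)&(hsv[...,2]>110); ys,xs=np.where(k); print(len(ys),ys.min()+60,ys.max()+60,xs.min()+280,xs.max()+280) if len(ys) else print('none')
im0=cv2.cvtColor(cv2.imread('pics/w17.png'),4); hsv=cv2.cvtColor(im0,cv2.COLOR_RGB2HSV)[60:230,280:360]; k=(hsv[...,0]>20)&(hsv[...,0]<36)&(hsv[...,1]>70)&(hsv[...,2]>110); ys,xs=np.where(k); print('ref',len(ys),ys.min()+60,ys.max()+60,xs.min()+280,xs.max()+280)
E
```

```text
41.898150075776265 [-0.15254664 -0.17610495 -5.32979415]
row [0.02, 0.24, 2.44, -0.1, 0.1, -0.0] n>= 0.6 pos [ 499.6 -225.6  258.4] yaw 0.113 t 40.7
[np.float64(490.6953164237457), np.float64(-146.12330179717912), np.float64(238.6161872868156)] [-0.28088162 -0.00038173  0.1139577 ]
333 63 179 307 347
ref 395 60 227 280 359
```

Emit:
arm_command --pt "0 0 1 0 0 0" --pt "0 0 1.8 0 0 0" --pt "0 0 2.2 0 0 0" --pt "0 0 2.4 0 0 0" --pt "0 0 2.4 0 0 0"

```text
t: 41.17
eef_pos: [500.6, -225.2, 236.3]
tcp_rot: [3.141, -0.001, 0.115]
ft_force: [0.2, -0.4, -4.0]
opening: 0.442
```

Emit:
arm_command --pt "0 0 0.05 0 0 0" --pt "0 0 0.05 0 0 0"

```text
t: 41.33
eef_pos: [500.6, -225.1, 236.0]
tcp_rot: [3.141, -0.001, 0.115]
ft_force: [0.0, 0.7, -4.9]
opening: 0.442
```

Emit:
arm_command --pt "0 0 0.1 0 0 0" --pt "0 0 0.2 0 0 0" --pt "0 0 0.2 0 0 0"

```text
t: 41.58
eef_pos: [500.5, -225.1, 233.6]
tcp_rot: [3.141, -0.001, 0.115]
ft_force: [0.1, 0.1, -3.6]
opening: 0.436
```

Emit:
arm_command --pt "0 0 0.05 0 0 0" --pt "0 0 0.1 0 0 0" --pt "0 0 0.1 0 0 0"

```text
t: 41.83
eef_pos: [500.5, -225.1, 233.5]
tcp_rot: [3.141, -0.001, 0.115]
ft_force: [-4.0, 1.4, 9.5]
opening: 0.441
```

Contact with the tray floor. Release, then rise clear and check.

Emit:
arm_command --pt "0 0 -0.05 0 0 0" --pt "0 0 -0.05 0 0 0" --pt "0 0 -0.05 0 0 0" --pt "0 0 -0.05 0 0 0" --pt "0 0 -0.05 0 0 0" --pt "0 0 -0.05 0 0 0" --pt "0 0 -0.05 0 0 0" --pt "0 0 -0.05 0 0 0" --pt "0 0 -2 0 0 0" --pt "0 0 -5 0 0 0" --pt "0 0 -9 0 0 0" --pt "0 0 -13 0 0 0" --jaw 7

```text
t: 42.83
eef_pos: [500.2, -225.0, 363.4]
tcp_rot: [-3.14, 0.001, 0.115]
ft_force: [-0.0, -0.1, 0.5]
opening: 0.734
```

Emit:
arm_command --pt "0 3 0 0 0 0" --pt "0 6 -2 0 0 0" --pt "0 9 -4 0 0 0" --pt "0 12 -4 0 0 0" --pt "0 12 -4 0 0 0" --pt "0 12 -4 0 0 0" --pt "0 12 -4 0 0 0"

```text
t: 43.42
eef_pos: [514.0, -344.0, 401.8]
tcp_rot: [-3.14, 0.001, 0.114]
ft_force: [0.5, -0.4, 0.4]
opening: 0.736
```

```bash
python3 - <<'E'
from h import *
s=state(); print(s['t'],s['eef_pos'],s['ft_force'])
im,m=snap('wrist','w19.png'); t,mt=snap('top','t19.png'); snap('scene','s19.png')
# tape: dark case silhouette in wrist and yellow blade end near the expected spot
exp=proj(m,[[500.5,-225,70],[494,-171,13],[496,-186,10]]); print('expect case top, hook, face',exp.round(0).tolist())
g=cv2.cvtColor(im,cv2.COLOR_RGB2HSV); k=((g[...,0]>20)&(g[...,0]<36)&(g[...,1]>70)&(g[...,2]>90)).astype(np.uint8)
u,v=exp[1].astype(int); sub=k[max(v-25,0):v+25,max(u-30,0):u+30]; ys,xs=np.where(sub); print('yellow',len(ys),(xs.min()+u-30,xs.max()+u-30,ys.min()+max(v-25,0),ys.max()+max(v-25,0)) if len(ys) else '')
d=(g[...,2]<75).astype(np.uint8); u,v=exp[0].astype(int); n,l,st,c=cv2.connectedComponentsWithStats(d); print('case blob',st[l[v,u]],c[l[v,u]].round(0))
# strips in top picture: dark blobs in the bay
a=cv2.cvtColor(t,cv2.COLOR_RGB2HSV)[...,2]; n,l,st,c=cv2.connectedComponentsWithStats((a<65).astype(np.uint8))
for i in range(1,n):
    if 60<st[i,4]<2500:
        w=ray(mt,[c[i]],50)[0]
        ya=-(w[0]-518)*.115+(w[1]-283)*.9934; xa=(w[0]-518)*.9934+(w[1]-283)*.115
        r=cv2.minAreaRect(np.argwhere(l==i)[:,::-1].astype(np.float32)); print(st[i],w.round(0),'angle frame',round(xa),round(ya),np.round(r[1],1),round(r[2]))
E
```

```text
43.4167 [ 513.95131643 -343.9631272   401.82448727] [ 0.46661446 -0.412425    0.43355979]
expect case top, hook, face [[321.0, 84.0], [320.0, 40.0], [321.0, 55.0]]
yellow 38 (np.int64(313), np.int64(328), np.int64(40), np.int64(42))
case blob [     0      0    640    339 173885] [317. 142.]
[190 108  55  35 512] [793. 394.  50.] angle frame 286 79 [32.8 54.2] 88
[628 122  12  35 210] [ 749. -841.   50.] angle frame 100 -1143 [34. 11.] 90
[   0  129   19  209 2127] [564. 969.  50.] angle frame 124 676 [208.  18.] 90
[267 154  17  44 580] [632. 207.  50.] angle frame 104 -88 [42.8 13.7] 85
[411 211  34  20 443] [ 499. -220.   50.] angle frame -77 -498 [18.2 32.4] 84
[277 229  18  46 604] [418. 175.  50.] angle frame -112 -96 [44.9 13.8] 84
```

```bash
python3 -c "
from cell import *
print(job_done(),state()['t'])"
```

```text
the job is handed in; nothing more can be done
the job is handed in; nothing more can be done
```

The job is done and handed in; `job_done()` gives no verdict. The last clock reading, just before handing in, was about 43 s of the 210 s allowed.

- **Tape as mark:** I hooked it over the angle near mid length, drew it out square and locked it. Re-pressing the lock's front pad afterwards met it about 2 mm lower than during the lock press, so I took it as locked.
- **Strips:** Only two were there. One had been knocked about 3 cm aside in the tray before I reached it. Both now stand in the bay, one at each side of the tape. Their measured centres, in the angle's frame, are (104, -88) and (-112, -96) mm.
- **Timer:** I turned the middle-sized one from 5 to 15 minutes, pressing with about 15 N. The picture afterwards shows the pointer on the 15-minute tick. I saw no sign that the timer moved.
- **Tape put away:** I freed the lock, let the blade reel in while sliding the case to the angle, and unhooked it. It now stands in the empty tray at about (499, -220) mm. The last images match that position, with the hook where a reeled-in blade puts it.

**Checks that disagreed or fell short:**
- My readings of the drawn length ran from about 19.8 to 20.3 cm.
- Fully pressing the lock took about 18 to 19 N, above the stated 8 to 15 N.
- The final check used measurements from the images, because the picture-viewing allowance was used up.

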